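Put the joiner's mallet away in its fitted case

ROBOT

A 6-joint arm with a two-finger parallel gripper is mounted at the origin on the work surface. World frame = base frame: x ahead of the robot, y to its left, z up, the work surface at z = 0. Lengths are in mm, angles in rad, forces in N, time in s.
With the tool pointing down it reaches from about 325 to 900 mm from the base axis. Payload 6.1 kg.
Tool frame: the origin (TCP) lies between the finger pads; the fingertips stand 17 mm ahead of it and the grasp point (between the pads) lies 2 mm behind it (arm.tips_ahead is the x of the fingertips in the tool frame, in mm); x points along the fingers, z is the direction in which the jaws open and shut, and the axes are right-handed (so a half turn about x gives the same grasp; the last joint's range is limited). The gripper opens to 87 mm and grips with 3 to 60 N. Pads are 19 mm wide; open, the fingers measure 117 mm over their backs; the gripper's body (75 mm by 190 mm) begins 51 mm behind the grasp point.
Start: joints at [1.07, 0.22, 1.526, -0, 1.395, -0.126], TCP at [228.802, 581.606, 239.538] pointing down, gripper open.
Joint ranges: [-2.98, 2.98], [-0.91, 2.08], [0.09, 2.57], [-1.24, 4.39], [0.2, 2.65], [-2.68, 2.68]. Speed limits (rad/s): [2.57, 2.57, 3.01, 3.14, 3.14, 3.14].

INTERFACE

Orientations are given as a rotation vector (axis times angle).
In Python, from station import arm gives the robot as it stands.
- The arm moves only by the tool arm_command, never from a script. Its arguments are lists of equal length, an entry for each row: "travel": the shift along the world's x, y, z in cm, a list of three; "delta_rot": the turn, a rotation vector about the world's x, y, z in degrees, a list of three; "fingers": the opening, from -1 (shut) to 1 (fully open). In form: {"travel": [[tx, ty, tz], ...], "delta_rot": [[wx, wy, wz], ...], "fingers": [fingers, ...]}. A call has 1 to 12 rows; each row shifts and turns the pose as measured when the row begins; what a row does not reach is not made up. A row lasts 1/12 s, in which the tool goes at most 41.7 mm and 7.16 degrees, less where a joint would pass 70% of its speed; a pose out of reach is approached as far as the arm can. A call is refused whole if a number of a shift passes 4.17 or a number of a turn 7.16, either way. A call with a gripper value outside its range is refused whole. The fingers move at their own pace and stop on an object; the grip force is fixed at half the most. Time passes only in rows, so rows that do not move let the fingers close. It gives the time, the measured TCP pose, the force and the opening at its end, in the units of the state.
- arm.get_state(): the state, without advancing time (a new reading comes with each control period).
- arm.capture(name): name is "side" or "top"; returns a dict with "img" (400x640x3 uint8, blue, green, red), "z_map" (400x640 float32, mm along the optical axis (not along the pixel's ray), 0 where there is no reading), "fx", "fy", "cx", "cy" (pixels), "distortion" ([k1, k2, p1, p2, k3] as OpenCV has them; the pictures are not rectified), "camera_from_world" (4x4, takes a point from world to camera coordinates). Camera axes: x right, y down, z forward; pixel columns grow to the right and rows downward; lengths in mm; the calibration is good to about 2 mm. A picture is of the moment at which its call begins.
- arm.close_job(): hands the job in, once; it reports no verdict.
The state is a dict: "t": time; "joint_positions": joint angles; "dq": joint speeds; "effort": joint torques, N m; "eef_pos": TCP position; "tool_rot": TCP orientation; "wrist_force": force on the tool from outside, world axes, zero at the start; "ft_torque": the same for the moment, N m; "gripper_width": finger opening in mm.
Only numpy, scipy, OpenCV 4.12 (cv2) and the standard library are available. Lean on these libraries where they do the work, as an engineer would, in place of code of your own. Each camera call takes 0.05 s, during which the arm holds its last target.

TASK

Put the wooden mallet away: pick it up from where it stands on its head, lay it down flat on the bare bench without toppling or dropping it, and let go. Then take it again from above, turn it to match the T-shaped cutout in the grey tray of the open tool case, press it fully home, and let go. Finally lower the case's lid until it is fully shut, without slamming it, and leave the chisel in the tray and the other things on the bench where they are.

Things in the scene. Friction and masses are not known exactly. Their poses are not given: they have to be found in the camera images.
- mallet_head (a point): Centre of the wooden mallet's head, medium brown, 76 mm (x axis, striking direction) by 44 mm (y, thickness) by 52 mm (z, along the handle). The mallet weighs about 0.16 kg and starts standing on its head, handle straight up, this point 26 mm over the bench, x axis within 30 degrees of the robot's x. Laid flat on either 76 x 52 mm side (a T from above) it lies steady, this point 22 mm up.
- mallet_grip (a point): Middle of the mallet's paler straight handle, 81 mm from mallet_head along +z; same axes. The handle is 22 mm (x) by 26 mm (y) in section and 110 mm long, from the middle of the head: 52 to 162 mm over the bench at the start. With the mallet laid flat it is level, clear of the bench by 9 mm.
- case: Tool case fixed to the bench, plywood, 220 mm (x axis) by 200 mm (y), 30 mm high to the rim; origin at the centre of its underside. Its top is a grey tray with two cutouts 16 mm deep (floors 14 mm over the bench): an empty T for the mallet in the -y half and a straight slot with a chisel in the +y half. Nothing else is in it.
- recess_head (a point): Where mallet_head lies when the mallet is home in the T: case frame (46, -42, 36) mm; axes of the case. Here the T has a pocket 57 mm (x) by 81 mm (y) for the head, 2.5 mm clear all round. The head then stands 28 mm above the rim.
- recess_grip (a point): Where mallet_grip lies when the mallet is home: case frame (-35, -42, 36) mm; axes of the case. The handle's slot, 27 mm wide, runs from the head pocket towards the case's -x, so the handle points to -x. Its top then stands 19 mm above the rim.
- lid (a joint): Lid angle in rad: 0 shut, about 1.6 to 1.85 (upright, leaning back a little) at the start, stop at 2.0. The hinge is stiff and the lid stays where it is left; about 4 N at its free edge moves it.
- lid_hinge (a point): Middle of the lid's hinge line, on the rim at the case's +y edge (case frame (0, 100, 30) mm), parallel to the case's x; axes turn with the lid and equal the case's when shut. The lid is a plywood box without bottom, 220 x 200 x 40 mm; shut, its top is 70 mm over the bench. Open, it stands along the +y side, outer face to +y.
- lid_edge (a point): Middle of the outer edge of the lid's top at its free side: 200 mm from the hinge line along -y and 40 mm along z of the lid's own axes. A dark wooden finger strip, 60 mm along x, 14 mm out and 8 mm thick, sits there.
- chisel: Bystander: chisel with dark wooden handle, about 145 mm long, lying in its slot in the tray. Origin: middle of its underside.
- glue: Bystander: white glue bottle, 52 mm across, 150 mm tall. Origin: centre of its underside.
- sander: Bystander: cork sanding block 110 x 62 x 36 mm. Origin: centre of its underside.
- tape: Bystander: black tape measure 65 x 30 x 62 mm standing on edge. Origin: centre of its underside.
- tin: Bystander: metal tin of 72 mm across and 95 mm tall with pencils to 170 mm. Origin: centre of its underside.
- offcut: Bystander: pale wood offcut 150 x 45 x 30 mm lying flat. Origin: centre of its underside. (The bench from x 0.44 to 0.66 m, y -0.36 to -0.08 m is bare but for the mallet.)
- screwdriver: Bystander: screwdriver with black handle, lying beyond the case's lid side. Origin: on its axis, underside.
Mind the look-alikes: they are no part of the job. What is shaped like the part that bears mallet_head but yellow is not meant.

How it is judged:
By the outcome, as a careful person would: the job done as asked, in the order asked, and still so for the second after the job is handed in, with the robot touching nothing.
It also fails if it takes over 72 s, if anything falls off the work surface, if the arm or the gripper's body presses on something with over 40 N, if the wrist force passes 120 N, or if a joint passes its speed limit or range.

## Working session

There is one attempt and no reset: what is moved stays moved. The work goes in short steps, Python scripts to look and compute and a tool call to move; the robot and the scene stay as the last step left them, time stands still between calls to the robot, and variables do not carry over. Pictures are saved under pics/ and viewed, and the job is handed in when it is done.

Besides the shell and the picture viewer there is one more tool, called after "Request:" as name(argument=value, ...) on one line, values as JSON. arm_command: Moves the arm, as the interface text tells. Its arguments: {"type":"object","properties":{"travel":{"type":"array"},"delta_rot":{"type":"array"},"fingers":{"type":"array"}},"required":["travel","delta_rot","fingers"]}

```bash
ls; mkdir -p pics; cat > h.py <<'E'
import numpy as np, cv2
from station import arm
def cap(n):
    d=arm.capture(n); return d
def K(d): return np.array([[d['fx'],0,d['cx']],[0,d['fy'],d['cy']],[0,0,1.]])
def world(d,uv,z=None):
    """depth-based points for pixel list (or plane z)"""
    uv=np.asarray(uv,float).reshape(-1,2)
    n=cv2.undistortPoints(uv.reshape(-1,1,2),K(d),np.array(d['distortion'],float)).reshape(-1,2)
    M=np.linalg.inv(np.array(d['camera_from_world'])); r=np.c_[n,np.ones(len(n))]
    if z is None:
        dep=d['z_map'][uv[:,1].astype(int),uv[:,0].astype(int)]
        return (r*dep[:,None])@M[:3,:3].T+M[:3,3]
    w=r@M[:3,:3].T; s=(z-M[2,3])/w[:,2]
    return w*s[:,None]+M[:3,3]
def proj(d,P):
    T=np.array(d['camera_from_world']); 
    return cv2.projectPoints(np.asarray(P,float).reshape(-1,1,3),cv2.Rodrigues(T[:3,:3])[0],T[:3,3],K(d),np.array(d['distortion'],float))[0].reshape(-1,2)
def full(d):
    v,u=np.mgrid[0:400,0:640]; return world(d,np.c_[u.ravel(),v.ravel()]).reshape(400,640,3)
E
python3 - <<'E'
from h import *
for n in('side','top'):
    d=cap(n); cv2.imwrite(f'pics/{n}0.png',d['img']); np.save(f'{n}0.npy',d,allow_pickle=True)
    M=np.linalg.inv(np.array(d['camera_from_world'])); print(n,M.round(2).tolist(),d['fx'],d['distortion'])
print(arm.get_state())
E
```

```text
pics
side [[-0.76, 0.4, -0.51, 1216.06], [0.65, 0.5, -0.58, 786.52], [0.02, -0.77, -0.64, 966.88], [0.0, 0.0, 0.0, 1.0]] 379.7299246421812 [-0.06520803  0.          0.          0.          0.        ]
top [[-0.02, -0.99, 0.1, 423.94], [-1.0, 0.03, 0.01, 5.23], [-0.01, -0.1, -0.99, 1139.34], [0.0, 0.0, 0.0, 1.0]] 377.5506271229626 [-0.08612835  0.          0.          0.          0.        ]
{'t': 0.1, 'joint_positions': array([ 1.06990836e+00,  2.21159337e-01,  1.52747546e+00, -9.16693805e-06,
        1.39472469e+00, -1.26101867e-01]), 'dq': array([ 0.00142627, -0.00231665, -0.00359894,  0.00063443,  0.00080416,
       -0.00088365]), 'effort': array([ 1.06800846e-03, -4.95942342e+01, -3.88519371e+01,  7.02334614e-02,
        5.14519354e-02, -2.01588028e-05]), 'eef_pos': array([228.5475889 , 581.14614883, 238.55039999]), 'tool_rot': array([-0.92972658,  1.36512214,  0.92838792]), 'wrist_force': array([ 0.19118283, -0.01333228, -0.33296738]), 'ft_torque': array([-0.03016633,  0.05500882,  0.0216513 ]), 'gripper_width': 86.94863377109223}
```

View pics/side0.png

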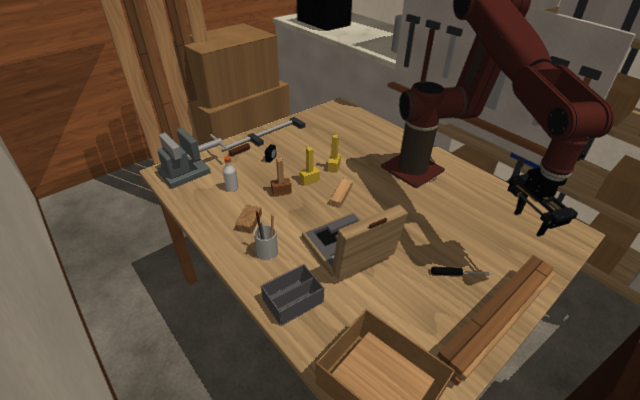

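View pics/top0.png

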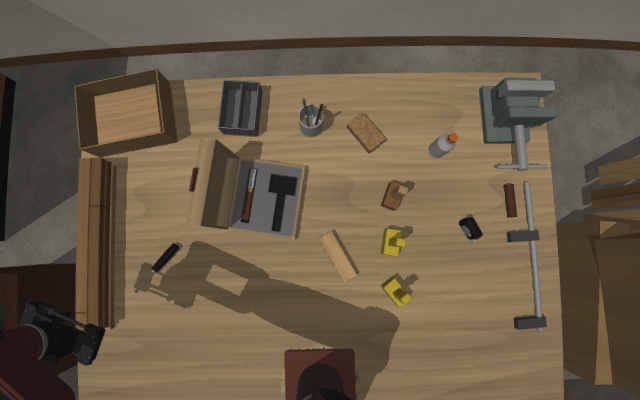

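Candidates for the mallet in the top view are brown (395,193), yellow (395,242) and yellow (397,290). In the side view they are brown (281,180), yellow (310,168) and yellow (334,155). The description calls for medium brown, so I choose (395,193), and I'll check it in a close crop.

```bash
python3 - <<'E'
from h import *
t=np.load('top0.npy',allow_pickle=True).item(); s=np.load('side0.npy',allow_pickle=True).item()
a=cv2.resize(t['img'][165:225,355:435],None,fx=5,fy=5,interpolation=2)
b=cv2.resize(s['img'][145:205,250:330],None,fx=5,fy=5,interpolation=2)
c=cv2.resize(t['img'][130:245,180:315],None,fx=2.5,fy=2.5,interpolation=2)
cv2.imwrite('pics/crop0.png',np.hstack([a[:290,:400],b[:290,:400]])); cv2.imwrite('pics/case0.png',cv2.resize(t['img'][130:245,180:315],None,fx=5,fy=5,interpolation=2))
P=full(t)
def show(u0,u1,v0,v1,st):
    for v in range(v0,v1,st): print(v,' '.join('%d,%d,%d'%tuple(P[v,u]) for u in range(u0,u1,st)))
# mallet by height
R=P[165:225,360:430].reshape(-1,3)
m=(R[:,2]>40)&(R[:,2]<62); print('head top',m.sum(),R[m].mean(0),cv2.minAreaRect(R[m][:,:2].astype(np.float32)))
m=(R[:,2]>145); print('handle top',m.sum(),R[m].mean(0),cv2.minAreaRect(R[m][:,:2].astype(np.float32)))
Q=full(s)[150:200,260:300].reshape(-1,3)
m=(Q[:,2]>150)&(Q[:,2]<170);print('side handle top',m.sum(),Q[m].mean(0))
m=(Q[:,2]>45)&(Q[:,2]<58);print('side head top',m.sum(),Q[m].mean(0),cv2.minAreaRect(Q[m][:,:2].astype(np.float32)))
m=(Q[:,2]>8)&(Q[:,2]<58);print('side head all',m.sum(),cv2.minAreaRect(Q[m][:,:2].astype(np.float32)))
E
```

```text
head top 269 [ 546.89492262 -222.78775378   51.33230146] ((551.7708740234375, -229.67320251464844), (44.302303314208984, 75.7137222290039), 68.21643829345703)
handle top 108 [ 534.64043151 -198.33798514  286.71655111] ((497.26220703125, -116.15571594238281), (28.137296676635742, 282.2306213378906), 25.4416561126709)
side handle top 33 [ 554.17506251 -225.77901594  159.01699341]
side head top 155 [ 538.54257692 -263.6024039    50.74148845] ((480.56829833984375, -314.3475341796875), (273.60595703125, 122.32280731201172), 62.514015197753906)
side head all 384 ((478.05291748046875, -320.4820556640625), (286.6459045410156, 124.88494873046875), 62.629398345947266)
```

View pics/crop0.png

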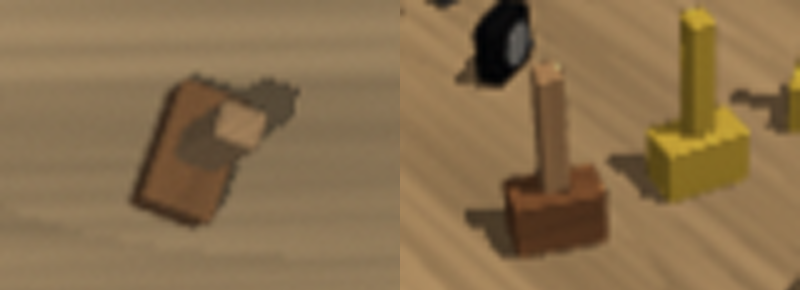

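View pics/case0.png

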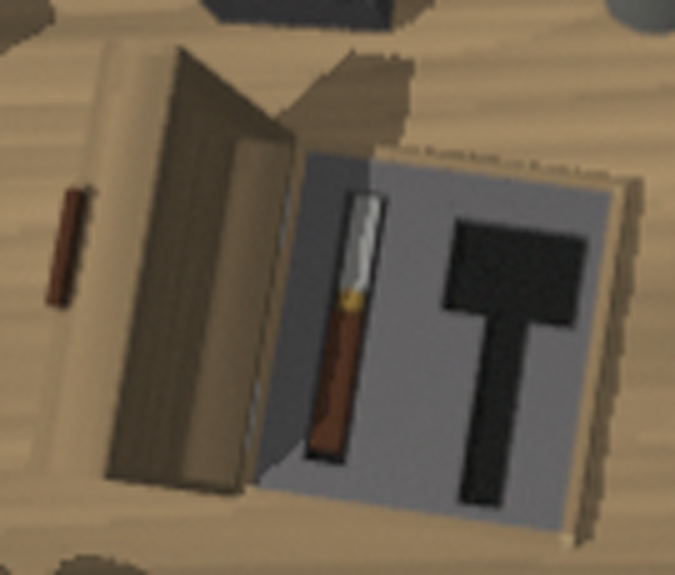

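The crop shows the brown mallet standing upright, with its head centred at top pixel (393,195) and its paler handle top at (403,190). The yellow ones are separate objects. The case crop shows the black T at about (283,200) full-frame, with the chisel slot near (249,195). Next I'll measure the case, the lid and the free areas.

```bash
python3 - <<'E'
from h import *
t=np.load('top0.npy',allow_pickle=True).item(); s=np.load('side0.npy',allow_pickle=True).item()
P=full(t);Q=full(s)
g=t['img'].max(2)
m=np.zeros_like(g); m[165:240,260:305]=(g[165:240,260:305]<50)*255
n,l,st,c=cv2.connectedComponentsWithStats(m); i=1+np.argmax(st[1:,4]); print(st[i],c[i])
big=cv2.resize(np.where(True,g,g)[160:245,255:310],None,fx=8,fy=8,interpolation=cv2.INTER_CUBIC)
lab=cv2.resize(((l==i)*255).astype(np.uint8)[160:245,255:310],None,fx=8,fy=8,interpolation=cv2.INTER_LINEAR)
k=(big<65)
n2,l2,st2,c2=cv2.connectedComponentsWithStats(k.astype(np.uint8)); j=1+np.argmax(st2[1:,4])
v,u=np.nonzero(l2==j); uv=np.c_[(u+.5)/8-.5+255,(v+.5)/8-.5+160]
W=world(t,uv,30)[:,:2]
cen=W.mean(0); w,V=np.linalg.eigh(np.cov(W.T)); ax=V[:,1]; ax=ax if ax[0]>0 else -ax
ang=np.arctan2(ax[1],ax[0]); print('pca',np.degrees(ang))
for da in np.radians([-2,-1,0,1,2]):
    a=ang+da; e=np.array([np.cos(a),np.sin(a)]); f=np.array([-e[1],e[0]])
    X=W@e;Y=W@f
    x1,x0=np.percentile(X,99.7),np.percentile(X,.3)
    h=X>x1-45; b=(X<x1-70)&(X>x0+8)
    # slot centre line slope
    print(np.degrees(a).round(2),'len',x1-x0,'headW',np.percentile(Y[h],[.5,99.5]),np.ptp(np.percentile(Y[h],[.5,99.5])),'slot',np.percentile(Y[b],[1,99]),'slope',np.degrees(np.polyfit(X[b],Y[b],1)[0]),'x1',x1)
# depth-based case rim
A=P[130:245,180:315].reshape(-1,3); mm=(A[:,2]>25)&(A[:,2]<35)&(A[:,1]>20)
print('tray',mm.sum(),cv2.minAreaRect(A[mm][:,:2].astype(np.float32)))
# lid points, side (outer face)
L=Q[200:280,330:410].reshape(-1,3); mm=L[:,2]>45; L=L[mm]
print('lid pts',len(L),L.min(0),L.max(0))
np.save('lid.npy',L)
# finger strip: dark brown in top, side
for d,PP,(u0,u1,v0,v1) in ((t,P,(186,200,160,200)),(s,Q,(365,392,212,234))):
    im=cv2.cvtColor(d['img'],cv2.COLOR_BGR2HSV)[v0:v1,u0:u1]; mk=(im[...,2]<110)&(im[...,1]>110)
    pp=PP[v0:v1,u0:u1][mk]; print('strip',mk.sum(),np.median(pp,0),pp.min(0),pp.max(0))
# other objects top-map > 8 mm in x 250-900
Z=P[...,2]
ob=((Z>12)&(P[...,0]>150)&(P[...,0]<800)&(abs(P[...,1])<500)).astype(np.uint8)
n,l,st,c=cv2.connectedComponentsWithStats(ob)
for q in range(1,n):
    if st[q,4]>15:
        pp=P[l==q]; print(c[q].round(),st[q,4],'min',pp.min(0).round(),'max',pp.max(0).round())
E
```

```text
[269 174  28  57 779] [280.62516046 195.29268293]
pca -9.692438028046901
-11.69 len 166.2320900128787 headW [173.43498778 252.92612496] 79.4911371796326 slot [196.51244065 223.37690194] slope 2.0922753489319126 x1 588.8011587690573
-10.69 len 165.99401876302795 headW [163.56717389 242.99957938] 79.43240549358899 slot [188.59763908 214.68848067] slope 1.0909542501703327 x1 592.1388492121569
-9.69 len 165.93792360618698 headW [153.62951375 233.03592898] 79.40641522482898 slot [180.41132606 206.16813512] slope 0.08763972916936486 x1 595.5297705785555
-8.69 len 166.02686116209804 headW [143.60746153 223.03753427] 79.4300727416678 slot [171.8712028  197.89004855] slope -0.9134812205496198 x1 598.9238687425619
-7.69 len 166.25784093382833 headW [133.42711453 213.06244118] 79.6353266474438 slot [162.98537443 189.77903546] slope -1.9021166330796133 x1 602.3261865067578
tray 4386 ((599.6552124023438, 158.270263671875), (258.1557922363281, 324.66351318359375), 86.93075561523438)
lid pts 3082 [466.47754241 230.52786969  45.02899592] [1216.06154432  786.51728592  966.88432947]
strip 90 [581.4097
[... 426 characters left out ...]
1139.]
[366. 132.] 772 min [ 424. -213.   12.] max [ 799.    5. 1139.]
[442. 145.] 468 min [ 666. -402.   12.] max [ 716. -351.  152.]
[243. 192.] 8366 min [424.   5.  12.] max [ 689.  319. 1139.]
[394. 194.] 496 min [ 424. -261.   12.] max [ 594.    5. 1139.]
[471. 228.] 347 min [ 412. -479.   13.] max [ 479.    5. 1139.]
[392. 242.] 516 min [ 376. -247.   12.] max [ 455.    5. 1139.]
[338. 256.] 807 min [ 301. -114.   23.] max [ 451.    5. 1139.]
[164. 258.] 282 min [334.   5.  12.] max [ 425.  500. 1139.]
[396. 292.] 488 min [ 229. -253.   13.] max [ 424.    5. 1139.]
[ 95. 340.] 299 min [173.   5. 291.] max [ 424.  500. 1139.]
[ 30. 378.] 2680 min [186.   5. 531.] max [ 424.  500. 1139.]
```

```bash
cat >> h.py <<'E'
def st():
    s=arm.get_state(); R=cv2.Rodrigues(np.array(s['tool_rot'],float))[0]
    print('t%.2f'%s['t'],'p',s['eef_pos'].round(1),'X',R[:,0].round(3),'Z',R[:,2].round(3),'yawZ%.1f'%np.degrees(np.arctan2(R[1,2],R[0,2])),'F',s['wrist_force'].round(1),'w%.1f'%s['gripper_width'],'q',s['joint_positions'].round(2))
    return s,R
E
python3 - <<'E'
from h import *
st(); print([a for a in dir(arm) if a[0]!='_'])
L=np.load('lid.npy'); L=L[(L[:,2]<250)&(L[:,0]<800)]
hp=np.array([570.5,242.7,30]); a=np.radians(-9.67); e=np.array([np.cos(a),np.sin(a),0]);f=np.array([-e[1],e[0],0])
D=L-hp; x,y,z=D@e,D@f,D[:,2]
m=(abs(x)<100)&(z>20)
for zz in range(20,215,20):
    k=m&(abs(z-zz)<10); print(zz,k.sum(),np.percentile(y[k],[5,25,50,75,95]).round(1) if k.sum() else '')
E
```

```text
t0.10 p [228.5 581.1 238.6] X [-0.001 -0.002 -1.   ] Z [ 0.366  0.931 -0.002] yawZ68.5 F [ 0.2 -0.  -0.3] w86.9 q [ 1.07  0.22  1.53 -0.    1.39 -0.13]
['PlanningError', 'capture', 'close_job', 'get_state', 'tips_ahead']
20 77 [42.1 43.3 44.2 45.1 45.9]
40 178 [44.4 45.5 46.1 47.  47.9]
60 176 [46.3 47.4 48.1 49.  49.9]
80 197 [48.1 49.4 50.  50.8 51.8]
100 185 [50.4 51.3 52.1 52.9 54. ]
120 200 [52.6 53.6 54.4 55.1 56. ]
140 211 [54.4 55.6 56.4 57.1 58.1]
160 215 [56.4 57.4 58.2 59.2 60.3]
180 226 [58.6 59.6 60.3 61.  62.1]
200 757 [24.  33.  44.  57.6 62.6]
```

Request:
arm_command(travel=[[0.5,-2,2],[1.2,-3.4,1.2],[1.2,-3.4,1.2],[1.2,-3.4,1],[1.2,-3.4,1],[1.2,-3.4,1],[1.2,-3.4,0.5],[1.2,-3.4,0.5],[1.2,-3.4,0.5],[1.2,-3.4,0],[1.2,-3.4,0],[1.2,-3.4,0]], delta_rot=[[0,0,-4.5],[0,0,-4.5],[0,0,-4.5],[0,0,-4.5],[0,0,-4.5],[0,0,-4.5],[0,0,-4.5],[0,0,-4.5],[0,0,-4.5],[0,0,-4.5],[0,0,-4.5],[0,0,-4.5]], fingers=[1,1,1,1,1,1,1,1,1,1,1,1])

```text
t: 1.1
eef_pos: [361.9, 172.5, 323.0]
tool_rot: [-0.175, 1.575, 0.176]
wrist_force: [2.0, 0.0, 0.3]
gripper_width: 87.3
```

```bash
python3 -c "
from h import *
st()"
```

```text
t1.10 p [361.9 172.5 323. ] X [-0.011 -0.    -1.   ] Z [ 0.975  0.221 -0.011] yawZ12.8 F [2.  0.  0.3] w87.3 q [ 0.25 -0.38  1.94  0.    1.6   0.02]
```

Request:
arm_command(travel=[[2,-3.4,0.5],[2,-3.4,0.5],[2,-3.4,0.5],[2,-3.4,0.5],[2,-3.4,0.5],[2,-3.4,0.5],[2,-3.4,0.5],[2,-3.4,0.5],[0,0,0],[0,0,0],[0,0,0]], delta_rot=[[0,0,-4.3],[0,0,-4.3],[0,0,-4.3],[0,0,-4.3],[0,0,-4.3],[0,0,-4.3],[0,0,-4.3],[0,0,-4.3],[6,-2.4,0],[6,-2.4,0],[6,-2.4,0]], fingers=[1,1,1,1,1,1,1,1,1,1,1])

```text
t: 2.02
eef_pos: [527.0, -120.4, 360.6]
tool_rot: [0.591, 1.48, -0.047]
wrist_force: [-0.2, -0.5, -1.0]
gripper_width: 86.8
```

```bash
python3 -c "
from h import *
st()"
```

```text
t2.02 p [ 527.  -120.4  360.6] X [ 0.117  0.323 -0.939] Z [ 0.917 -0.398 -0.022] yawZ-23.5 F [-0.2 -0.5 -1. ] w86.8 q [-0.58 -0.04  1.61  0.34  1.64 -0.15]
```

Request:
arm_command(travel=[[0,-3,0],[0,-3,0],[0,-3,0],[0,-3,0],[0,-3,0],[0,-3,0],[0,0,-1],[0,0,-1],[0,0,-1],[0,0,-1],[0,0,-1]], delta_rot=[[6,-2.4,0],[6,-2.4,0],[6,-2.4,0],[6,-2.4,0],[6,-2.4,0],[6,-2.4,0],[6,-2.4,0],[6,-2.4,0],[6,-2.4,0],[6,-2.4,0],[6,-2.4,0]], fingers=[1,1,1,1,1,1,1,1,1,1,1])

```text
t: 2.93
eef_pos: [523.1, -319.3, 314.5]
tool_rot: [1.431, 0.871, 0.96]
wrist_force: [0.2, 0.6, 0.2]
gripper_width: 87.1
```

```bash
python3 -c "
from h import *
st()"
```

```text
t2.93 p [ 523.1 -319.3  314.5] X [0.39  0.918 0.076] Z [ 0.921 -0.39  -0.018] yawZ-23.0 F [0.2 0.6 0.2] w87.1 q [-1.11  0.76  1.34  1.24  2.21 -0.59]
```

Request:
arm_command(travel=[[0.1,0.4,-2],[0.1,0.4,-2],[0.1,0.4,-2],[0.1,0.4,-2],[0.1,0.4,-2],[0.1,0.4,-2],[0.1,0.4,-2],[0,0,0]], delta_rot=[[-5.9,2.2,0.15],[-5.9,2.2,0.15],[-5.9,2.2,0.15],[-5.9,2.2,0.15],[-5.9,2.2,0.15],[-5.9,2.2,0.15],[-5.9,2.2,0.15],[0,0,0]], fingers=[1,1,1,1,1,1,1,1])

```text
t: 3.6
eef_pos: [524.1, -288.8, 138.1]
tool_rot: [0.968, 1.281, 0.368]
wrist_force: [-0.3, 0.5, -0.1]
gripper_width: 87.3
```

```bash
cat >> h.py <<'E'
def err(p,X,Z):
    """remaining shift (cm) and turn (deg) to pose"""
    s,R=st(); X=np.array(X,float);X/=np.linalg.norm(X);Z=np.array(Z,float);Z-=X*(X@Z);Z/=np.linalg.norm(Z)
    T=np.c_[X,np.cross(Z,X),Z]; r=np.degrees(cv2.Rodrigues(T@R.T)[0].ravel())
    print('shift cm',((np.array(p)-s['eef_pos'])/10).round(2),'turn',r.round(2))
E
python3 -c "
from h import *
a=np.array([.371,.928,0]);e=[.928,-.371,0];X=.766*a-np.array([0,0,.643])
p=np.array([551.8,-229.7,88])
err(p-5*X-75*X,X,e)
d=cap('top');cv2.imwrite('pics/t1.png',cv2.resize(d['img'][150:280,330:500],None,fx=4,fy=4));d=cap('side');cv2.imwrite('pics/s1.png',cv2.resize(d['img'][80:230,200:400],None,fx=4,fy=4))"
```

```text
t3.60 p [ 524.1 -288.8  138.1] X [ 0.296  0.715 -0.634] Z [ 0.917 -0.399 -0.023] yawZ-23.5 F [-0.3  0.5 -0.1] w87.3 q [-1.    0.56  1.52  0.69  1.64 -0.74]
shift cm [0.5  0.23 0.14] turn [-1.12 -0.93  1.74]
```

View pics/t1.png

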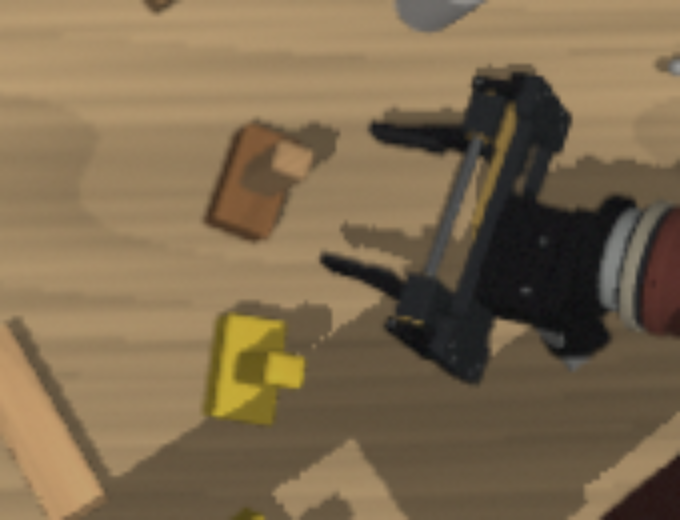

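View pics/s1.png

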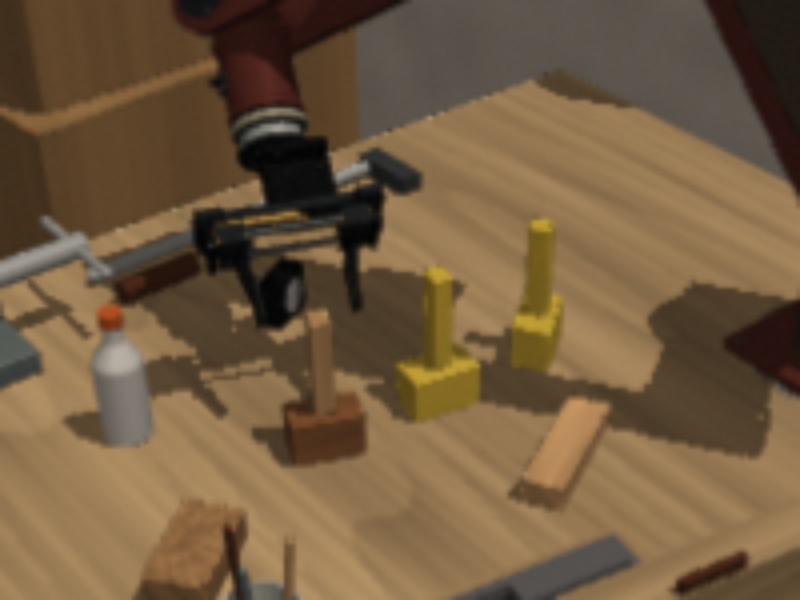

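The top view shows the fingers at crop (375,130) and (325,260), straddling the line to the handle top at (292,160). The yellow mallet at (255,370) is clear. I'll correct the pose and approach.

Request:
arm_command(travel=[[0.5,0.25,0.15],[0.7,1.8,-1.6],[0.7,1.8,-1.6],[0,0,0]], delta_rot=[[-1.1,-0.9,1.7],[0,0,0],[0,0,0],[0,0,0]], fingers=[1,1,1,1])

```text
t: 4.03
eef_pos: [544.5, -254.6, 111.0]
tool_rot: [0.936, 1.271, 0.396]
wrist_force: [-1.0, -0.5, -1.0]
gripper_width: 87.1
```

```bash
python3 -c "
from h import *
a=np.array([.371,.928,0]);e=[.928,-.371,0];X=.766*a-np.array([0,0,.643])
p=np.array([551.8,-229.7,88])
err(p-5*X,X,e)"
```

```text
t4.03 p [ 544.5 -254.6  111. ] X [ 0.293  0.717 -0.632] Z [ 0.927 -0.374  0.006] yawZ-21.9 F [-1.  -0.5 -1. ] w87.1 q [-0.95  0.58  1.56  0.72  1.58 -0.78]
shift cm [ 0.59  2.13 -1.98] turn [-0.64  0.64  0.16]
```

Request:
arm_command(travel=[[0.3,1.1,-1],[0.3,1.05,-1],[0,0,0],[0,0,0],[0,0,0],[0,0,0],[0,0,0],[0,0,0]], delta_rot=[[-0.6,0.6,0.1],[0,0,0],[0,0,0],[0,0,0],[0,0,0],[0,0,0],[0,0,0],[0,0,0]], fingers=[1,1,1,-1,-1,-1,-1,-1])

```text
t: 4.7
eef_pos: [551.7, -237.9, 93.0]
tool_rot: [0.931, 1.275, 0.39]
wrist_force: [0.7, -0.6, -0.9]
gripper_width: 61.8
```

```bash
python3 -c "
from h import *
a=np.array([.371,.928,0]);e=[.928,-.371,0];X=.766*a-np.array([0,0,.643])
p=np.array([551.8,-229.7,88])
err(p-5*X,X,e)"
```

```text
t4.70 p [ 551.7 -237.9   93. ] X [ 0.291  0.713 -0.638] Z [ 0.928 -0.374  0.005] yawZ-21.9 F [ 0.7 -0.6 -0.9] w61.8 q [-0.92  0.59  1.58  0.73  1.53 -0.79]
shift cm [-0.14  0.46 -0.18] turn [-0.26  0.44  0.14]
```

Request:
arm_command(travel=[[-0.1,0.45,-0.2],[0,0,0],[0,0,0],[0,0,0],[0,0,0],[0,0,0],[0,0,0],[0,0,0],[0,0,0],[0,0,0],[0,0,0],[0,0,0]], delta_rot=[[0,0,0],[0,0,0],[0,0,0],[0,0,0],[0,0,0],[0,0,0],[0,0,0],[0,0,0],[0,0,0],[0,0,0],[0,0,0],[0,0,0]], fingers=[-1,-1,-1,-1,-1,-1,-1,-1,-1,-1,-1,-1])

```text
t: 5.7
eef_pos: [550.5, -234.0, 91.7]
tool_rot: [0.93, 1.274, 0.389]
wrist_force: [-0.2, 0.2, -0.8]
gripper_width: 21.8
```

```bash
python3 -c "
from h import *
a=np.array([.371,.928,0]);e=[.928,-.371,0];X=.766*a-np.array([0,0,.643])
p=np.array([551.8,-229.7,88])
err(p-5*X,X,e)
d=cap('side');cv2.imwrite('pics/s2.png',cv2.resize(d['img'][80:230,200:400],None,fx=4,fy=4))"
```

```text
t5.70 p [ 550.5 -234.    91.7] X [ 0.292  0.712 -0.638] Z [ 0.927 -0.374  0.007] yawZ-22.0 F [-0.2  0.2 -0.8] w21.8 q [-0.92  0.58  1.59  0.73  1.53 -0.79]
shift cm [-0.01  0.08 -0.05] turn [-0.18  0.49  0.17]
```

View pics/s2.png

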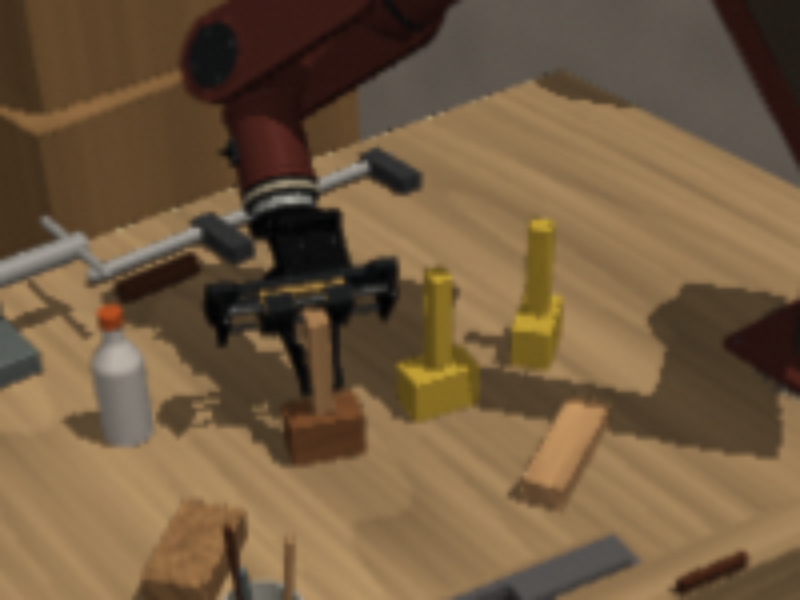

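The grip reads 21.8 mm, which matches the 22 mm handle. In the side view the fingers are closed on the handle at crop (320,380), just above the head. I'll lift.

Request:
arm_command(travel=[[0,0,1],[0.4,0,2],[0.4,0,2],[0.4,0,2],[0.4,0,2],[0.2,0,1],[0,0,0]], delta_rot=[[0,0,0],[0,0,0],[0,0,0],[0,0,0],[0,0,0],[0,0,0],[0,0,0]], fingers=[-1,-1,-1,-1,-1,-1,-1])

```text
t: 6.33
eef_pos: [567.4, -232.4, 196.5]
tool_rot: [0.934, 1.277, 0.389]
wrist_force: [0.5, -1.0, -1.5]
gripper_width: 21.8
```

Request:
arm_command(travel=[[0,0,0],[0,0,0],[0,0,0],[0,0,0],[0,0,0],[0,0,0],[0,0,0],[0,0,0],[0,0,0],[0,0,0],[0,0,0],[0,0,0]], delta_rot=[[-3,1.2,0],[-6,2.4,0],[-6,2.4,0],[-6,2.4,0],[-6,2.4,0],[-6,2.4,0],[-6,2.4,0],[-6,2.4,0],[-6,2.4,0],[-6,2.4,0],[-6,2.4,0],[-6,2.4,0]], fingers=[-1,-1,-1,-1,-1,-1,-1,-1,-1,-1,-1,-1])

```text
t: 7.33
eef_pos: [561.8, -238.2, 191.7]
tool_rot: [-0.067, 1.592, -0.675]
wrist_force: [-0.5, -0.1, -1.8]
gripper_width: 21.7
```

```bash
python3 -c "
from h import *
a=np.array([.371,.928,0]);e=[.928,-.371,0];X=-.643*a-np.array([0,0,.766])
p=np.array([570,-234,150])
err(p-5*X,X,e)
d=cap('side');cv2.imwrite('pics/s3.png',cv2.resize(d['img'][80:230,200:400],None,fx=4,fy=4))"
```

```text
t7.33 p [ 561.8 -238.2  191.7] X [-0.157 -0.426 -0.891] Z [ 0.926 -0.378  0.017] yawZ-22.2 F [-0.5 -0.1 -1.8] w21.7 q [-0.29  0.28  1.62 -0.49  1.31  0.25]
shift cm [ 0.93  0.72 -3.79] turn [-11.67   5.79   0.28]
```

View pics/s3.png

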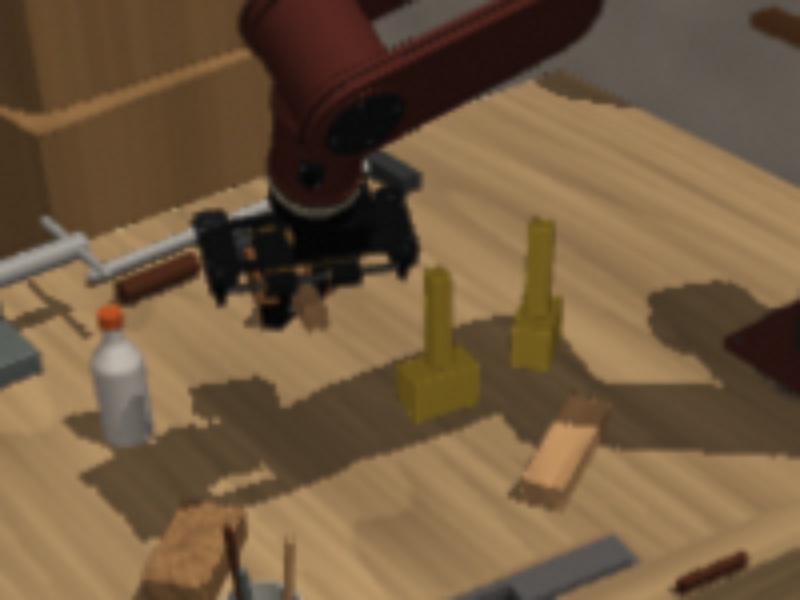

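Request:
arm_command(travel=[[0.3,0,-2],[0.3,0,-2],[0.2,0,-2],[0,0,0]], delta_rot=[[-5.8,2.9,0.1],[-5.8,2.9,0.1],[0,0,0],[0,0,0]], fingers=[-1,-1,-1,-1])

```text
t: 7.72
eef_pos: [569.2, -232.0, 124.6]
tool_rot: [-0.273, 1.622, -0.838]
wrist_force: [-1.4, 1.3, -2.1]
gripper_width: 21.5
```

```bash
python3 -c "
from h import *
a=np.array([.371,.928,0]);e=[.928,-.371,0];X=-.643*a-np.array([0,0,.766])
p=np.array([570,-234,22])
err(p-5*X,X,e)
d=cap('top');cv2.imwrite('pics/t4.png',cv2.resize(d['img'][150:280,330:500],None,fx=4,fy=4))
P=full(d); h=cv2.cvtColor(d['img'],cv2.COLOR_BGR2HSV)
np.save('t4.npy',d,allow_pickle=True)
for v in range(170,240,4): print(v,' '.join('%d'%P[v,u,2] for u in range(370,440,3)))
d=cap('side');cv2.imwrite('pics/s4.png',cv2.resize(d['img'][80:230,200:400],None,fx=4,fy=4))"
```

```text
t7.72 p [ 569.2 -232.   124.6] X [-0.244 -0.602 -0.76 ] Z [ 0.931 -0.365 -0.01 ] yawZ-21.4 F [-1.4  1.3 -2.1] w21.5 q [-0.18  0.47  1.59 -0.71  1.33  0.46]
shift cm [ 0.2   0.1  -9.87] turn [ 0.27 -0.7  -0.41]
170 283 284 265 269 257 259 222 218 208 196 202 200 194 1 1 -2 -1 0 2 1 -2 0 -2 -1
174 254 261 258 261 231 219 220 215 202 165 197 2 1 0 3 0 2 0 0 0 0 0 -2 -1
178 226 248 256 264 259 215 220 209 135 198 145 142 -3 -3 0 -1 120 143 141 0 -2 0 -1 -4
182 249 256 259 267 228 221 216 202 202 205 132 136 133 0 -1 106 139 142 140 145 144 143 0 -4
186 214 221 235 238 220 219 209 199 205 203 191 136 131 134 134 130 148 144 141 144 142 144 142 -2
190 181 188 194 201 215 213 204 200 208 199 135 119 129 131 133 140 141 142 147 138 146 144 2 -2
194 187 194 196 204 208 211 1 199 194 195 0 -1 2 2 123 143 144 144 144 141 145 145 -1 1
198 189 193 197 203 210 211 0 194 -2 3 0 2 0 106 143 147 144 146 145 142 142 1 0 -1
202 191 197 199 208 217 220 214 196 0 -1 0 0 0 120 142 142 142 141 143 143 143 0 0 0
206 195 200 204 213 216 223 209 0 -1 0 -2 0 -1 0 3 103 117 131 143 144 142 0 2 1
210 0 3 0 2 -1 211 184 195 3 -1 -1 -1 0 1 -1 -1 2 -1 -5 0 1 0 0 -5
214 0 3 0 0 4 0 0 0 0 0 1 1 -1 0 0 -3 2 0 -2 0 1 0 0 0
218 2 0 2 0 -1 1 0 -1 5 0 0 -4 2 -2 0 -1 2 0 0 0 1139 -1 0 2
222 -3 0 -1 1 1 1 2 2 4 0 0 -1 0 0 0 -1 0 -1 -4 2 -2 -1 -2 0
226 1 -1 -1 1 -2 0 0 -2 0 0 -2 -1 1 0 -4 0 -3 0 -2 1 3 0 0 -1
230 3 -2 3 0 -3 36 54 46 50 50 52 0 0 -3 1 -1 0 0 -3 -2 -1 0 -3 0
234 0 1 -2 -1 2 43 48 54 51 51 52 -1 -1 -1 -2 -2 -2 0 2 4 0 2 -3 1
238 0 -2 1 1 10 54 50 93 130 157 159 -1 0 -2 -1 1 -1 0 -2 -2 4 -2 -2 2
```

View pics/t4.png

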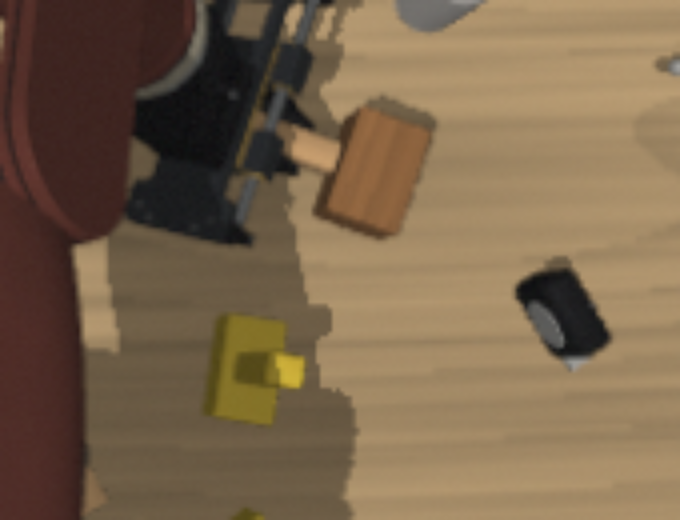

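View pics/s4.png

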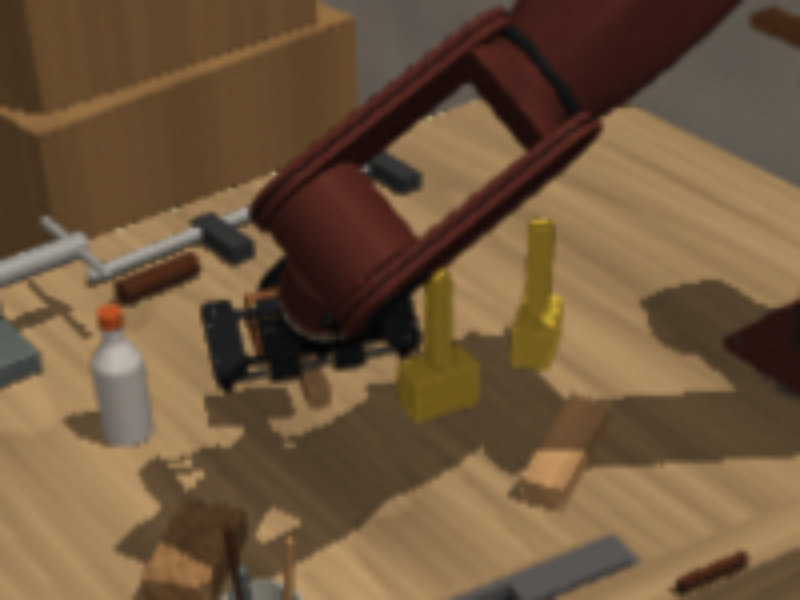

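```bash
python3 - <<'E'
from h import *
d=np.load('t4.npy',allow_pickle=True).item(); P=full(d)
R=P[172:212,405:440].reshape(-1,3); m=(R[:,2]>133)&(R[:,2]<153); R=R[m]
for _ in range(3):
    c,*_r=np.linalg.lstsq(np.c_[R[:,:2]-R[:,:2].mean(0),np.ones(len(R))],R[:,2],rcond=None)
    r=np.c_[R[:,:2]-R[:,:2].mean(0),np.ones(len(R))]@c-R[:,2]; R=R[abs(r)<4]
a=np.array([.371,.928]);e=np.array([.928,-.371])
print(len(R),R.mean(0),'slope a',np.degrees(c[:2]@a),'slope e',np.degrees(c[:2]@e),cv2.minAreaRect(R[:,:2].astype(np.float32)))
E
```

```text
487 [ 543.77541631 -292.0391173   143.14543763] slope a -2.4383550912520295 slope e -0.3721593267511883 ((544.9818725585938, -292.5623474121094), (52.565311431884766, 73.53536987304688), 68.78335571289062)
```

Request:
arm_command(travel=[[0,0,-2],[0,0,-2],[0,0,-2],[0,0,-1.2],[0,0,-1],[0,0,0]], delta_rot=[[2.2,-0.9,-0.4],[0,0,0],[0,0,0],[0,0,0],[0,0,0],[0,0,0]], fingers=[-1,-1,-1,-1,-1,-1])

```text
t: 8.32
eef_pos: [573.3, -238.8, 52.3]
tool_rot: [-0.22, 1.607, -0.819]
wrist_force: [-0.7, 0.3, -2.5]
gripper_width: 21.6
```

```bash
cat > head.py <<'E'
from h import *
st()
d=cap('top');P=full(d);H=cv2.cvtColor(d['img'],cv2.COLOR_BGR2HSV)
import sys
z0,z1=float(sys.argv[1]),float(sys.argv[2]); cv2.imwrite('pics/%s.png'%sys.argv[3],cv2.resize(d['img'][150:280,330:500],None,fx=4,fy=4))
R=P[172:225,405:440].reshape(-1,3); m=(R[:,2]>z0)&(R[:,2]<z1); R=R[m]
for _ in range(3):
    A=np.c_[R[:,:2]-R[:,:2].mean(0),np.ones(len(R))]; c=np.linalg.lstsq(A,R[:,2],rcond=None)[0]; R=R[abs(A@c-R[:,2])<4]
a=np.array([.371,.928]);e=np.array([.928,-.371])
print(len(R),R.mean(0),'slope a',np.degrees(c[:2]@a),'slope e',np.degrees(c[:2]@e),cv2.minAreaRect(R[:,:2].astype(np.float32)))
E
python3 head.py 45 75 t5
```

```text
t8.32 p [ 573.3 -238.8   52.3] X [-0.226 -0.57  -0.79 ] Z [ 0.925 -0.379  0.009] yawZ-22.3 F [-0.7  0.3 -2.5] w21.6 q [-0.2   0.56  1.6  -0.7   1.21  0.52]
373 [ 547.11445348 -300.788359     67.38255281] slope a -2.961834854683425 slope e 1.4164502379841166 ((551.1649780273438, -291.0887756347656), (70.4359130859375, 74.22661590576172), 65.91065979003906)
```

```bash
sed -i 's/<4\]/<2.5]/; s/range(3)/range(6)/; s/172:225,405:440/168:225,402:440/' head.py; python3 head.py 60 76 t5
```

```text
t8.37 p [ 573.9 -239.1   53.5] X [-0.225 -0.571 -0.79 ] Z [ 0.926 -0.378  0.01 ] yawZ-22.2 F [-0.2  1.5 -1.4] w22.0 q [-0.2   0.56  1.6  -0.7   1.21  0.52]
321 [ 547.21791264 -300.2654312    68.82323151] slope a -0.6570364839883418 slope e 0.632008829547506 ((548.2291870117188, -299.42181396484375), (52.42208480834961, 73.673583984375), 66.86334228515625)
```

View pics/t5.png

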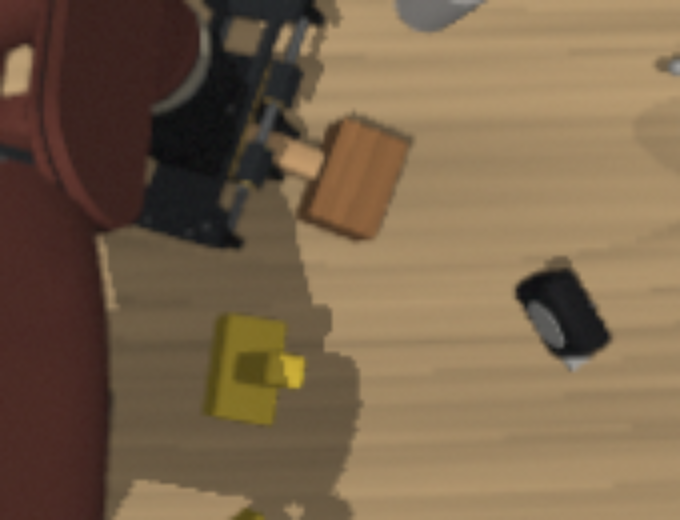

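Request:
arm_command(travel=[[0,0,-1],[0,0,-0.8],[0,0,-0.3],[0,0,-0.2],[0,0,0]], delta_rot=[[0.8,0.3,0],[0,0,0],[0,0,0],[0,0,0],[0,0,0]], fingers=[-1,-1,-1,-1,-1])

```text
t: 8.83
eef_pos: [577.3, -239.5, 32.9]
tool_rot: [-0.211, 1.609, -0.808]
wrist_force: [-0.5, 1.2, -1.1]
gripper_width: 21.6
```

```bash
python3 head.py 36 54 t6
```

```text
t8.83 p [ 577.3 -239.5   32.9] X [-0.223 -0.561 -0.797] Z [ 0.926 -0.378  0.007] yawZ-22.2 F [-0.5  1.2 -1.1] w21.6 q [-0.21  0.6   1.59 -0.7   1.18  0.53]
274 [ 550.09608367 -300.91405368   47.63759051] slope a -1.2361546389558096 slope e 0.7382271063699177 ((555.700927734375, -290.1136169433594), (72.94886016845703, 73.6785659790039), 67.69078063964844)
```

Request:
arm_command(travel=[[0,0,-0.2],[0,0,-0.2],[0,0,-0.1],[0,0,0]], delta_rot=[[0.4,0,0],[0.3,0.2,0],[0,0,0],[0,0,0]], fingers=[-1,-1,-1,-1])

```text
t: 9.22
eef_pos: [578.0, -239.5, 29.9]
tool_rot: [-0.204, 1.616, -0.799]
wrist_force: [-1.5, 0.1, 1.7]
gripper_width: 22.0
```

```bash
python3 head.py 36 54 t6
```

```text
t9.22 p [ 578.  -239.5   29.9] X [-0.226 -0.552 -0.803] Z [ 0.926 -0.378 -0.001] yawZ-22.2 F [-1.5  0.1  1.7] w22.0 q [-0.21  0.6   1.59 -0.69  1.18  0.52]
317 [ 550.98231846 -300.96205495   44.47697112] slope a -0.2722484347799632 slope e 0.21639747251336713 ((552.0910034179688, -299.9093933105469), (53.1688346862793, 74.32943725585938), 66.94256591796875)
```

The head top is level at 44.5 mm and contact is felt, so I'll open and retreat along the tool axis.

Request:
arm_command(travel=[[0,0,0],[0,0,0],[0,0,0],[0,0,0],[0,0,0],[0.2,0.6,0.8],[0.4,1.1,1.6],[0.4,1.1,1.6],[0.4,1.1,2],[0,1,3],[0,0,3]], delta_rot=[[0,0,0],[0,0,0],[0,0,0],[0,0,0],[0,0,0],[0,0,0],[0,0,0],[0,0,0],[0,0,0],[0,0,0],[0,0,0]], fingers=[0.1,0.1,0.1,0.1,0.1,0.1,0.1,0.1,0.1,0.1,0.1])

```text
t: 10.18
eef_pos: [587.5, -186.5, 147.5]
tool_rot: [-0.206, 1.63, -0.796]
wrist_force: [-0.0, -0.2, 0.3]
gripper_width: 47.9
```

```bash
python3 head.py 36 54 t7
```

```text
t10.18 p [ 587.5 -186.5  147.5] X [-0.236 -0.548 -0.803] Z [ 0.926 -0.378 -0.014] yawZ-22.2 F [-0.  -0.2  0.3] w47.9 q [-0.13  0.46  1.54 -0.62  1.39  0.44]
329 [ 552.72548737 -298.67309923   43.45552666] slope a -0.9375117820500548 slope e 0.17643819753876053 ((553.2531127929688, -297.99090576171875), (52.82599639892578, 73.5162582397461), 66.64112854003906)
```

View pics/t7.png

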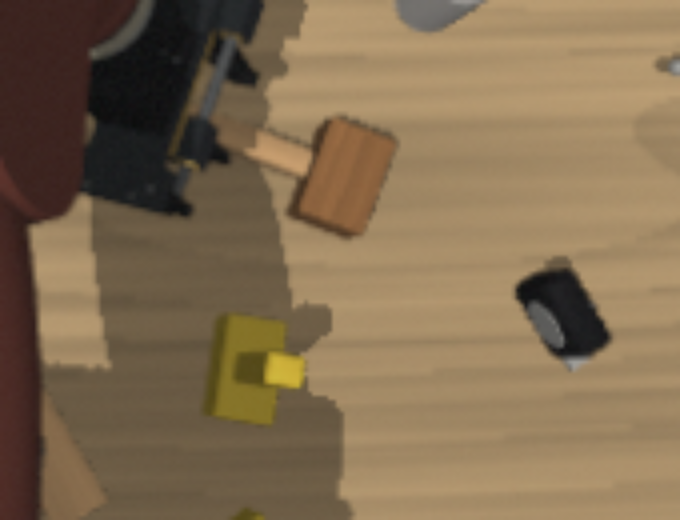

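The mallet lies flat with its head top at 43.5 mm, centre (553,-298) and x axis at -23.4°. Next comes the pose over its head for a top grasp.

```bash
python3 - <<'E'
from h import *
d=cap('top'); print('yellow handle top',world(d,[[401,242]],162), 'glue cap',world(d,[[453,138]],150))
y=np.radians(66.6); hd=np.array([np.cos(y),np.sin(y),0]); e=[np.sin(y),-np.cos(y),0]
err(np.array([553.3,-298,0])+10*hd+[0,0,110],[0,0,-1],e)
E
```

```text
yellow handle top [[ 414.01584711 -219.20336233  162.        ]] glue cap [[ 689.37267268 -378.26755512  150.        ]]
t10.28 p [ 591.4 -188.5  153.6] X [-0.227 -0.551 -0.803] Z [ 0.926 -0.378 -0.003] yawZ-22.2 F [ 1.  -1.4 -0. ] w47.7 q [-0.13  0.45  1.53 -0.63  1.39  0.44]
shift cm [ -3.41 -10.04  -4.36] turn [ 33.64 -14.3   -1.18]
```

Request:
arm_command(travel=[[-0.6,-1.7,-0.4],[-0.6,-1.7,-0.4],[-0.6,-1.7,-0.4],[-0.6,-1.7,-0.4],[-0.6,-1.7,-0.4],[-0.6,-1.7,-0.4],[0,0,0]], delta_rot=[[5.6,-2.4,-0.2],[5.6,-2.4,-0.2],[5.6,-2.4,-0.2],[5.6,-2.4,-0.2],[5.6,-2.4,-0.2],[5.6,-2.4,-0.2],[0,0,0]], fingers=[1,1,1,1,1,1,1])

```text
t: 10.87
eef_pos: [559.6, -288.2, 133.0]
tool_rot: [0.331, 1.518, -0.295]
wrist_force: [-0.5, 0.4, -0.3]
gripper_width: 83.9
```

```bash
cat > g.py <<'E'
from h import *
import sys
y=np.radians(66.6); hd=np.array([np.cos(y),np.sin(y),0]); e=[np.sin(y),-np.cos(y),0]
err(np.array([553.3,-298,0])+10*hd+[0,0,float(sys.argv[1])],[0,0,-1],e)
E
python3 g.py 37
```

```text
t10.87 p [ 559.6 -288.2  133. ] X [ 0.033  0.017 -0.999] Z [ 0.92  -0.39   0.024] yawZ-23.0 F [-0.5  0.4 -0.3] w83.9 q [-0.62  0.31  1.63  0.04  1.19 -0.23]
shift cm [-0.23 -0.06 -9.6 ] turn [-0.96  1.92 -0.45]
```

Request:
arm_command(travel=[[-0.2,-0.1,-2],[0,0,-2],[0,0,-2],[0,0,-1],[0,0,0]], delta_rot=[[-1,1.9,-0.4],[0,0,0],[0,0,0],[0,0,0],[0,0,0]], fingers=[1,1,1,1,1])

```text
t: 11.28
eef_pos: [555.7, -294.5, 62.7]
tool_rot: [0.325, 1.544, -0.332]
wrist_force: [-0.1, 0.1, -0.3]
gripper_width: 86.8
```

```bash
python3 g.py 37; python3 -c "
from h import *
d=cap('top');cv2.imwrite('pics/t8.png',cv2.resize(d['img'][150:280,330:500],None,fx=4,fy=4))
d=cap('side');cv2.imwrite('pics/s8.png',cv2.resize(d['img'][100:210,220:370],None,fx=5,fy=5,interpolation=2))"
```

```text
t11.28 p [ 555.7 -294.5   62.7] X [ 0.001 -0.005 -1.   ] Z [ 0.914 -0.406  0.003] yawZ-24.0 F [-0.1  0.1 -0.3] w86.8 q [-0.61  0.41  1.65 -0.    1.08 -0.19]
shift cm [ 0.16  0.57 -2.57] turn [0.27 0.06 0.57]
```

View pics/s8.png

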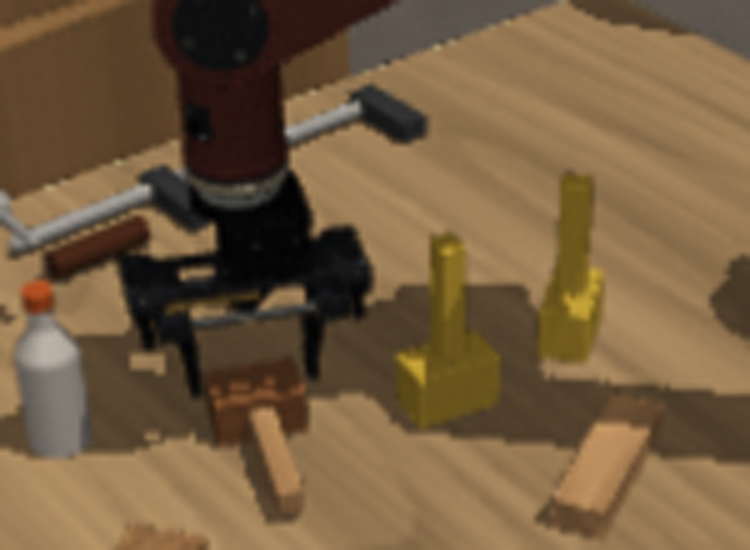

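View pics/t8.png

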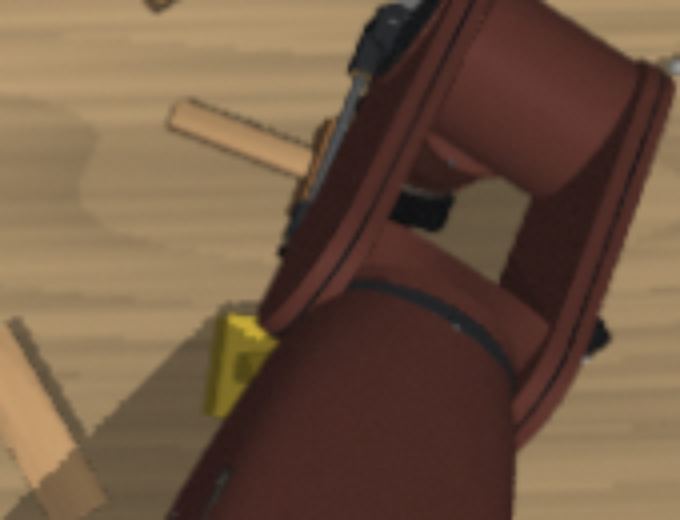

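```bash
python3 -c "
from h import *
d=cap('top');P=full(d)
for v in range(225,262,6): print(v,[tuple(P[v,u].astype(int)) for u in range(385,420,6)])
d=cap('side');P=full(d);
for v in range(60,112,6): print(v,[tuple(P[v,u].astype(int)) for u in range(255,330,10)])
"
```

```text
225 [(np.int64(464), np.int64(-210), np.int64(0)), (np.int64(464), np.int64(-227), np.int64(1)), (np.int64(447), np.int64(-144), np.int64(461)), (np.int64(446), np.int64(-147), np.int64(494)), (np.int64(445), np.int64(-156), np.int64(498)), (np.int64(445), np.int64(-163), np.int64(512))]
231 [(np.int64(445), np.int64(-201), np.int64(39)), (np.int64(445), np.int64(-216), np.int64(54)), (np.int64(436), np.int64(-140), np.int64(475)), (np.int64(435), np.int64(-146), np.int64(496)), (np.int64(435), np.int64(-150), np.int64(523)), (np.int64(434), np.int64(-157), np.int64(532))]
237 [(np.int64(428), np.int64(-199), np.int64(50)), (np.int64(428), np.int64(-216), np.int64(50)), (np.int64(427), np.int64(-233), np.int64(53)), (np.int64(425), np.int64(-138), np.int64(530)), (np.int64(425), np.int64(-144), np.int64(543)), (np.int64(425), np.int64(-154), np.int64(543))]
243 [(np.int64(411), np.int64(-198), np.int64(49)), (np.int64(411), np.int64(-204), np.int64(104)), (np.int64(416), np.int64(-128), np.int64(528)), (np.int64(416), np.int64(-133), np.int64(549)), (np.int64(416), np.int64(-141), np
[... 3772 characters left out ...]
400)), (np.int64(558), np.int64(-220), np.int64(399)), (np.int64(532), np.int64(-200), np.int64(399)), (np.int64(-546), np.int64(-1609), np.int64(-441)), (np.int64(-549), np.int64(-1476), np.int64(-393)), (np.int64(-538), np.int64(-1335), np.int64(-337)), (np.int64(-540), np.int64(-1219), np.int64(-294))]
108 [(np.int64(614), np.int64(-261), np.int64(378)), (np.int64(585), np.int64(-244), np.int64(376)), (np.int64(559), np.int64(-222), np.int64(376)), (np.int64(-191), np.int64(-1247), np.int64(-248)), (np.int64(-548), np.int64(-1614), np.int64(-499)), (np.int64(-548), np.int64(-1476), np.int64(-446)), (np.int64(-32), np.int64(-723), np.int64(2)), (np.int64(-77), np.int64(-689), np.int64(1))]
```

Everything overhead is far above the yellow mallets. I'll descend and close.

Request:
arm_command(travel=[[0.15,0.6,0],[0,0,-0.9],[0,0,-0.9],[0,0,-0.7],[0,0,0],[0,0,0],[0,0,0],[0,0,0],[0,0,0]], delta_rot=[[0.2,0,0.6],[0,0,0],[0,0,0],[0,0,0],[0,0,0],[0,0,0],[0,0,0],[0,0,0],[0,0,0]], fingers=[1,1,1,1,1,-1,-1,-1,-1])

```text
t: 12.23
eef_pos: [561.5, -289.1, 43.0]
tool_rot: [0.313, 1.537, -0.32]
wrist_force: [0.5, 0.3, -1.0]
gripper_width: 75.6
```

```bash
python3 g.py 37
```

```text
t12.23 p [ 561.5 -289.1   43. ] X [ 0.01  -0.006 -1.   ] Z [ 0.919 -0.394  0.011] yawZ-23.2 F [ 0.5  0.3 -1. ] w75.6 q [-0.6   0.43  1.65  0.    1.04 -0.2 ]
shift cm [-0.42  0.03 -0.6 ] turn [ 0.37  0.55 -0.22]
```

Request:
arm_command(travel=[[0,0,1.5],[0,0,3],[0,0,3],[0,0,3],[0,2,1],[0,2.4,0],[0,2.4,0],[0,2.4,0],[0,2.4,0],[0,2.4,0],[0,2.4,0],[0,2.4,0]], delta_rot=[[0,0,0],[0,0,0],[0,0,3],[0,0,6.5],[0,0,6.5],[0,0,6.5],[0,0,6.5],[0,0,6.5],[0,0,6.5],[0,0,6.5],[0,0,6.5],[0,0,6.5]], fingers=[-1,-1,-1,-1,-1,-1,-1,-1,-1,-1,-1,-1])

```text
t: 13.23
eef_pos: [560.7, -100.0, 163.9]
tool_rot: [-0.558, 1.48, 0.545]
wrist_force: [-0.2, 0.0, -1.6]
gripper_width: 76.2
```

```bash
cat > r.py <<'E'
from h import *
import sys
a=np.radians(-9.67); e=np.array([np.cos(a),np.sin(a),0]);f=np.array([-e[1],e[0],0])
err(np.array([591.9,95,0])-10*e+[0,0,float(sys.argv[1])],[0,0,-1],f)
E
python3 r.py 150
```

```text
t13.23 p [ 560.7 -100.   163.9] X [ 0.021 -0.001 -1.   ] Z [0.76  0.649 0.015] yawZ40.5 F [-0.2  0.  -1.6] w76.2 q [-0.32  0.14  1.77  0.01  1.22 -1.03]
shift cm [ 2.13 19.66 -1.39] turn [-0.36  1.15 39.83]
```

Request:
arm_command(travel=[[0.3,2.6,0],[0.3,2.6,0],[0.3,2.6,0],[0.3,2.6,0],[0.3,2.6,0],[0.3,2.6,0],[0.2,2,0],[0,0,0],[0,0,0]], delta_rot=[[-0.3,1.1,6],[0,0,6.4],[0,0,6.4],[0,0,6.4],[0,0,6.4],[0,0,6],[0,0,0],[0,0,0],[0,0,0]], fingers=[-1,-1,-1,-1,-1,-1,-1,-1,-1])

```text
t: 13.98
eef_pos: [581.1, 89.2, 164.6]
tool_rot: [-1.093, 1.276, 1.081]
wrist_force: [-0.3, -0.2, -1.9]
gripper_width: 76.0
```

```bash
python3 r.py 110; python3 -c "
from h import *
for n,c in (('top',(120,250,180,360)),('side',(120,300,250,450))):
    d=cap(n);np.save(n+'9.npy',d,allow_pickle=True);cv2.imwrite('pics/%s9.png'%n,cv2.resize(d['img'][c[0]:c[1],c[2]:c[3]],None,fx=4 if n=='top' else 3,fy=4 if n=='top' else 3,interpolation=2))
st()"
```

```text
t13.98 p [581.1  89.2 164.6] X [ 0.009 -0.001 -1.   ] Z [0.163 0.987 0.   ] yawZ80.6 F [-0.3 -0.2 -1.9] w76.0 q [ 0.02  0.19  1.71 -0.    1.24 -1.39]
shift cm [ 0.09  0.75 -5.46] turn [ 0.08  0.54 -0.3 ]
t14.08 p [581.1  88.2 164.7] X [ 0.009 -0.001 -1.   ] Z [0.165 0.986 0.   ] yawZ80.5 F [ 0.7 -0.5 -0.7] w75.7 q [ 0.02  0.19  1.71 -0.    1.24 -1.39]
```

View pics/top9.png

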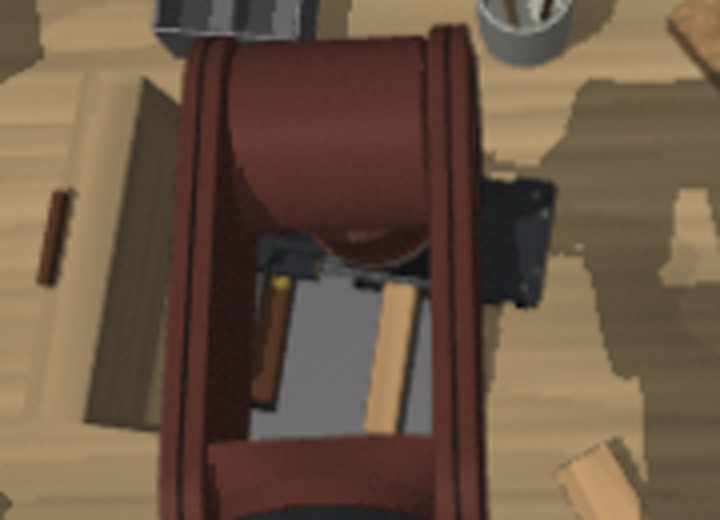

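View pics/side9.png

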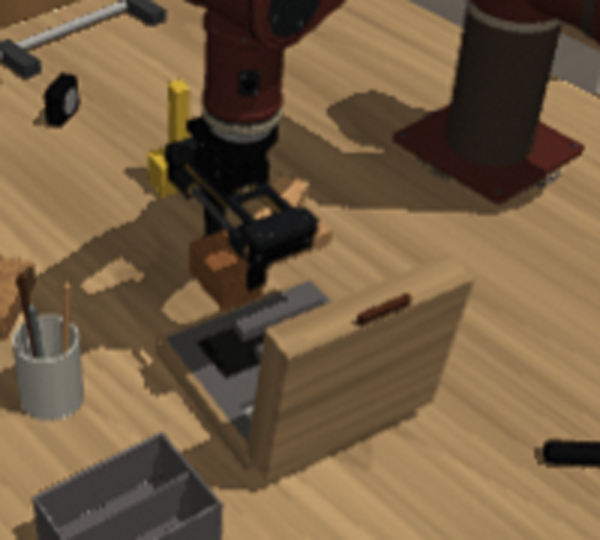

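```bash
cat > hd.py <<'E'
from h import *
import sys
d=np.load('top9.npy',allow_pickle=True).item() if len(sys.argv)<3 else cap('top')
s,R=st(); z=s['eef_pos'][2]-43+22+13
P=full(d); u0,u1,v0,v1=262,292,185,235
sub=P[v0:v1,u0:u1]; m=(abs(sub[...,2]-z)<8)
im=cv2.resize(d['img'][v0:v1,u0:u1],None,fx=8,fy=8,interpolation=cv2.INTER_CUBIC)
hsv=cv2.cvtColor(im,cv2.COLOR_BGR2HSV); k=(hsv[...,1]>70)&(hsv[...,2]>150)
n,l,stt,c=cv2.connectedComponentsWithStats(k.astype(np.uint8)); j=1+np.argmax(stt[1:,4])
v,u=np.nonzero(l==j); uv=np.c_[(u+.5)/8-.5+u0,(v+.5)/8-.5+v0]
W=world(d,uv,z)[:,:2]
print('depth z',np.median(sub[m][:,2]),m.sum(),'plane',z,stt[j])
a=np.radians(-9.67); e=np.array([np.cos(a),np.sin(a)]);f=np.array([-e[1],e[0]])
h=np.array([591.9,95.]); X=(W-h)@e; Y=(W-h)@f
xs=np.percentile(X,[.3,99.7]); print('x extents rel recess',xs,'(end should be -136)')
bins=np.arange(xs[0]+5,xs[1]-8,5); 
cs=[(b,np.mean(np.percentile(Y[abs(X-b)<2.5],[1,99])),np.ptp(np.percentile(Y[abs(X-b)<2.5],[1,99]))) for b in bins]; cs=np.array(cs)
p=np.polyfit(cs[:,0],cs[:,1],1); print('slope deg',np.degrees(p[0]),'Y at head',p[1],'Y at mean',cs[:,1].mean(),'w',cs[:,2].round(1))
D=s['eef_pos'][:2]-h; print('tcp rel recess',D@e,D@f)
E
python3 hd.py 1
```

```text
t14.08 p [581.1  88.2 164.7] X [ 0.009 -0.001 -1.   ] Z [0.165 0.986 0.   ] yawZ80.5 F [ 0.7 -0.5 -0.7] w75.7 q [ 0.02  0.19  1.71 -0.    1.24 -1.39]
depth z 155.28010966157876 316 plane 156.67616032111835 [   73    49    98   296 16473]
x extents rel recess [-131.50549761  -35.43512153] (end should be -136)
slope deg 0.29418996151453497 Y at head -8.347979199240068 Y at mean -8.792148895992996 w [17.9 17.4 18.3 18.5 17.4 17.6 18.7 18.3 17.5 18.2 18.7 17.7 17.5 18.7
 18.4 17.5 18. ]
tcp rel recess -9.489881302999457 -8.538852169996787
```

```bash
cat > pr.py <<'E'
from h import *
d=np.load('top9.npy',allow_pickle=True).item(); z=156
a=np.radians(-9.67+.2); e=np.array([np.cos(a),np.sin(a),0]);f=np.array([-e[1],e[0],0]); h=np.array([591.9,95.,z])
def samp(x,y): 
    uv=proj(d,h+x*e+y*f); return cv2.remap(d['img'],uv[:,0:1].astype(np.float32),uv[:,1:2].astype(np.float32),cv2.INTER_LINEAR)[:,0]
xs=np.arange(-142,-120); A=np.mean([samp(np.array([[x]for x in xs])[:, :],y) for y in (-13,-10,-8,-5)],0)
print([(x,*c.astype(int)) for x,c in zip(xs,A)])
ys=np.arange(-30,12); A=np.mean([samp(x,np.array([[y]for y in ys])) for x in (-110,-90,-70,-60)],0)
print([(y,*c.astype(int)) for y,c in zip(ys,A)])
E
sed -i 's/np.int64//g' pr.py; python3 - <<'E'
import numpy as np; np.set_printoptions(legacy='1.25')
exec(open('pr.py').read())
E
```

```text
[(-142, 40, 47, 83), (-141, 40, 47, 83), (-140, 41, 47, 83), (-139, 41, 47, 83), (-138, 41, 47, 82), (-137, 41, 47, 81), (-136, 43, 51, 84), (-135, 50, 64, 96), (-134, 59, 79, 109), (-133, 69, 95, 125), (-132, 80, 113, 145), (-131, 90, 128, 162), (-130, 94, 134, 169), (-129, 96, 136, 172), (-128, 97, 137, 174), (-127, 97, 138, 174), (-126, 97, 138, 174), (-125, 97, 138, 174), (-124, 97, 138, 174), (-123, 97, 138, 174), (-122, 97, 138, 174), (-121, 97, 138, 174)]
[(-30, 107, 106, 109), (-29, 108, 107, 109), (-28, 106, 105, 108), (-27, 100, 99, 101), (-26, 91, 91, 93), (-25, 78, 78, 80), (-24, 63, 65, 67), (-23, 51, 55, 58), (-22, 47, 55, 62), (-21, 45, 58, 69), (-20, 52, 71, 88), (-19, 65, 91, 113), (-18, 78, 110, 138), (-17, 87, 124, 155), (-16, 95, 135, 169), (-15, 100, 142, 179), (-14, 101, 143, 181), (-13, 101, 144, 182), (-12, 102, 144, 182), (-11, 101, 143, 181), (-10, 101, 142, 180), (-9, 99, 141, 178), (-8, 98, 139, 176), (-7, 97, 138, 174), (-6, 96, 137, 173), (-5, 96, 136, 172), (-4, 96, 136, 172), (-3, 95, 136, 172), (-2, 96, 137, 173), (-1, 95, 134, 168), (0, 94, 129, 161), (1, 94, 122, 148), (2, 97, 116, 135), (3, 101, 111, 123), (4, 104, 108, 115), (5, 106, 107, 111), (6, 108, 107, 109), (7, 108, 107, 109), (8, 108, 107, 109), (9, 108, 107, 109), (10, 108, 107, 109), (11, 108, 107, 109)]
```

Request:
arm_command(travel=[[0,0.8,-1.2],[0,0,-1.4],[0,0,-1.4],[0,0,-1.2],[0,0,0],[0,0,0]], delta_rot=[[0.1,0.5,-0.2],[0,0,0],[0,0,0],[0,0,0],[0,0,0],[0,0,0]], fingers=[-1,-1,-1,-1,-1,-1])

```text
t: 14.58
eef_pos: [581.2, 92.2, 108.0]
tool_rot: [-1.076, 1.289, 1.077]
wrist_force: [0.5, -0.3, -1.7]
gripper_width: 76.0
```

```bash
python3 r.py 60; python3 -c "
from h import *
for n,c in (('top',(160,250,230,320)),('side',(140,260,280,400))):
    d=cap(n);np.save(n+'9.npy',d,allow_pickle=True);cv2.imwrite('pics/%s10.png'%n,cv2.resize(d['img'][c[0]:c[1],c[2]:c[3]],None,fx=6 if n=='top' else 5,fy=6 if n=='top' else 5,interpolation=2))
"; python3 hd.py 1
```

```text
t14.58 p [581.2  92.2 108. ] X [-0.001  0.    -1.   ] Z [0.178 0.984 0.   ] yawZ79.7 F [ 0.5 -0.3 -1.7] w76.0 q [ 0.02  0.26  1.74  0.    1.14 -1.37]
shift cm [ 0.08  0.45 -4.8 ] turn [-0.02 -0.04  0.61]
t14.68 p [581.3  92.4 108.5] X [-0.  0. -1.] Z [0.178 0.984 0.   ] yawZ79.7 F [ 0.3  0.1 -0.6] w75.6 q [ 0.02  0.26  1.74  0.    1.14 -1.37]
depth z 99.44117486349955 223 plane 100.54685779126858 [   88    69    86   220 11421]
x extents rel recess [-111.51853656  -36.22354034] (end should be -136)
slope deg -0.7738275016078364 Y at head -5.761113912865646 Y at mean -4.727666973555797 w [18.2 17.9 17.5 18.1 18.2 17.6 17.9 18.2 17.8 17.6 18.2 18.  17.6]
tcp rel recess -9.996314146758376 -4.375465685101399
```

View pics/top10.png

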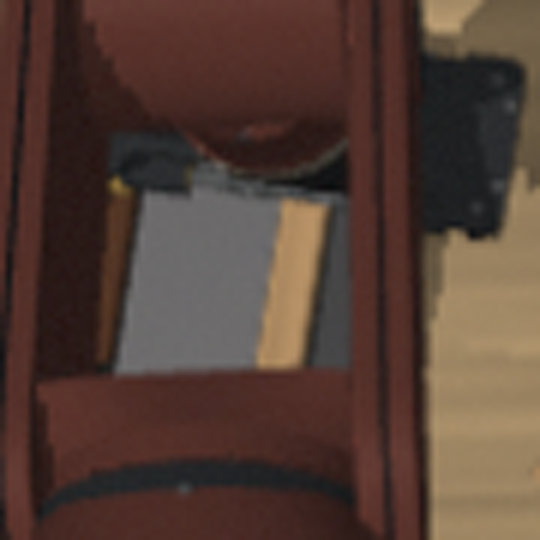

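View pics/side10.png

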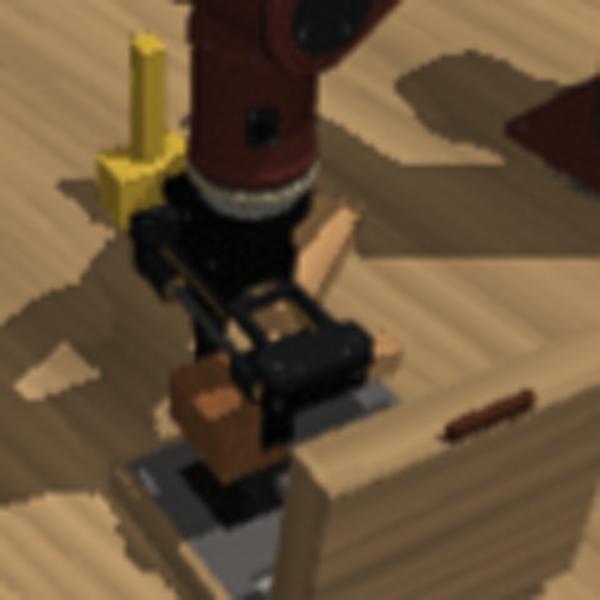

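```bash
python3 - <<'E'
from h import *
d=np.load('side9.npy',allow_pickle=True).item(); P=full(d)
a=np.radians(-9.67); e=np.array([np.cos(a),np.sin(a),0]);f=np.array([-e[1],e[0],0]); h=np.array([591.9,95.,0])
u0,u1,v0,v1=312,336,210,240
S=P[v0:v1,u0:u1].reshape(-1,3); X=(S-h)@e;Y=(S-h)@f;Z=S[:,2]
m=(Z>68)&(Z<107)&(X>18)&(X<36)&(abs(Y+4)<36)
print(m.sum(),np.percentile(X[m],[5,25,50,75,90,95]),np.percentile(Y[m],[2,98]),np.percentile(Z[m],[2,98]))
print(np.histogram(X[m],bins=np.arange(18,37,1)))
# pocket +e edge in side view: dark/grey boundary along the tray at z=30, and dark T top view
img=d['img']
for y in (-25,-10,0,10,25):
    xs=np.arange(20,50); uv=proj(d,h+[0,0,30]+np.outer(xs,e)+y*f)
    g=cv2.remap(img,uv[:,0:1].astype(np.float32),uv[:,1:2].astype(np.float32),cv2.INTER_LINEAR)[:,0].max(1)
    print(y,g.tolist())
E
```

```text
101 [23.37867723 26.0138538  26.861017   27.60654729 28.06773087 28.36963414] [-37.96500493  31.78583026] [ 70.64014432 106.81761982]
(array([ 0,  1,  2,  0,  1,  4,  4, 12, 31, 35, 10,  1,  0,  0,  0,  0,  0,
        0]), array([18, 19, 20, 21, 22, 23, 24, 25, 26, 27, 28, 29, 30, 31, 32, 33, 34,
       35, 36]))
-25 [23, 24, 25, 27, 28, 29, 31, 34, 36, 39, 41, 43, 45, 47, 47, 48, 48, 48, 48, 48, 47, 47, 48, 48, 49, 52, 58, 65, 73, 81]
-10 [9, 9, 10, 10, 11, 12, 15, 19, 24, 29, 34, 38, 42, 46, 47, 47, 48, 48, 48, 48, 48, 47, 48, 48, 47, 47, 47, 48, 48, 48]
0 [10, 10, 10, 10, 11, 13, 15, 18, 23, 28, 34, 39, 42, 44, 46, 48, 48, 48, 47, 47, 47, 47, 47, 47, 47, 47, 48, 48, 47, 47]
10 [10, 10, 10, 11, 12, 13, 17, 22, 27, 33, 37, 41, 44, 46, 47, 47, 47, 47, 47, 47, 47, 47, 48, 48, 48, 48, 47, 47, 47, 46]
25 [8, 7, 7, 8, 10, 12, 15, 18, 23, 27, 33, 37, 41, 43, 46, 46, 47, 47, 47, 47, 47, 48, 47, 47, 47, 47, 47, 47, 47, 47]
```

```bash
sed -i 's/-10\*e/-11*e/' r.py; python3 r.py 77|tail -1
```

```text
shift cm [-0.03  0.45 -3.15] turn [-0.02 -0.01  0.59]
```

Request:
arm_command(travel=[[0,0.5,-1],[0,0,-1],[0,0,-1],[0,0,0],[0,0,0]], delta_rot=[[0,0,0.7],[0,0,0],[0,0,0],[0,0,0],[0,0,0]], fingers=[-1,-1,-1,-1,-1])

```text
t: 15.1
eef_pos: [583.1, 98.0, 77.9]
tool_rot: [-1.088, 1.279, 1.084]
wrist_force: [-0.6, 0.2, -0.9]
gripper_width: 75.8
```

```bash
python3 r.py 77
```

```text
t15.10 p [583.1  98.   77.9] X [ 0.004  0.001 -1.   ] Z [0.165 0.986 0.001] yawZ80.5 F [-0.6  0.2 -0.9] w75.8 q [ 0.03  0.3   1.75  0.    1.08 -1.37]
shift cm [-0.21 -0.11 -0.09] turn [-0.03  0.26 -0.17]
```

Request:
arm_command(travel=[[-0.2,-0.1,0],[0,0,0],[0,0,0]], delta_rot=[[0,0.2,-0.2],[0,0,0],[0,0,0]], fingers=[-1,-1,-1])

```text
t: 15.35
eef_pos: [580.7, 97.0, 77.6]
tool_rot: [-1.083, 1.284, 1.084]
wrist_force: [-0.8, -0.7, -1.2]
gripper_width: 75.9
```

```bash
python3 r.py 77; python3 hd.py 1 live; python3 - <<'E'
from h import *
d=cap('side'); P=full(d)
a=np.radians(-9.67); e=np.array([np.cos(a),np.sin(a),0]);f=np.array([-e[1],e[0],0]); h=np.array([591.9,95.,0])
u0,u1,v0,v1=305,340,210,255
S=P[v0:v1,u0:u1].reshape(-1,3); X=(S-h)@e;Y=(S-h)@f;Z=S[:,2]
m=(Z>38)&(Z<75)&(X>18)&(X<36)&(abs(Y)<36)
print(m.sum(),np.histogram(X[m],bins=np.arange(18,37,1))[0],np.median(X[m]))
cv2.imwrite('pics/side11.png',cv2.resize(d['img'][150:270,280:400],None,fx=5,fy=5,interpolation=2))
E
```

```text
t15.35 p [580.7  97.   77.6] X [-0.     0.001 -1.   ] Z [0.169 0.986 0.   ] yawZ80.3 F [-0.8 -0.7 -1.2] w75.9 q [ 0.03  0.3   1.75  0.    1.09 -1.37]
shift cm [ 0.04 -0.01 -0.06] turn [-0.03 -0.01  0.04]
t15.40 p [580.7  96.9  77.7] X [-0.     0.001 -1.   ] Z [0.169 0.986 0.   ] yawZ80.3 F [-0.3  0.7 -1.1] w75.8 q [ 0.03  0.3   1.75  0.    1.09 -1.37]
depth z 68.76617534350078 182 plane 69.67907428054797 [  93   84   76  184 9319]
x extents rel recess [-102.83066592  -37.34722655] (end should be -136)
slope deg 0.25018722817301114 Y at head -0.5064021379536993 Y at mean -0.8244238593911877 w [17.3 17.6 18.3 18.1 17.8 17.8 18.2 17.7 17.8 18.1 17.9]
tcp rel recess -11.326304836661425 0.047939359621100706
83 [ 0  1  2  0  0  0 11 24 32 12  1  0  0  0  0  0  0  0] 26.087460592504762
```

View pics/side11.png

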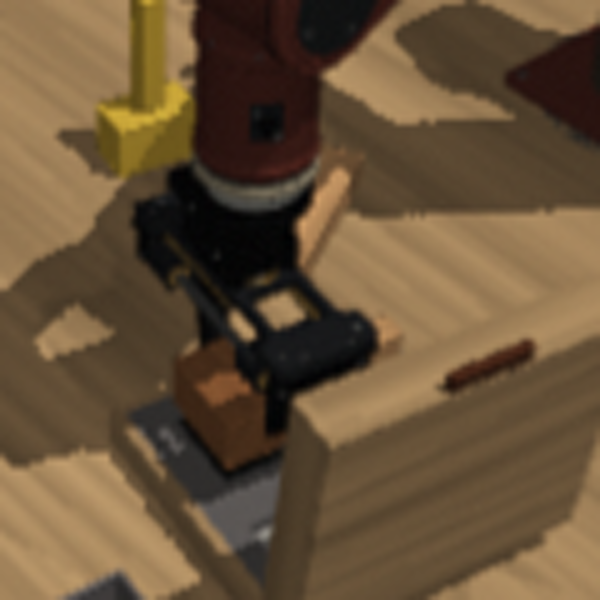

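Request:
arm_command(travel=[[0,0,-0.4],[0,0,-0.4],[0,0,0]], delta_rot=[[0,0,0],[0,0,0],[0,0,0]], fingers=[-1,-1,-1])

```text
t: 15.7
eef_pos: [581.7, 96.9, 70.1]
tool_rot: [-1.084, 1.282, 1.082]
wrist_force: [0.5, -0.3, -1.7]
gripper_width: 75.7
```

```bash
python3 r.py 57
```

```text
t15.70 p [581.7  96.9  70.1] X [ 0.002  0.001 -1.   ] Z [0.169 0.986 0.001] yawZ80.3 F [ 0.5 -0.3 -1.7] w75.7 q [ 0.03  0.31  1.75  0.    1.07 -1.37]
shift cm [-0.06 -0.01 -1.31] turn [-0.03  0.14  0.04]
```

Underside about 27 mm and already below the rim with no contact. I'll continue.

Request:
arm_command(travel=[[-0.1,0,-0.4],[0,0,-0.4],[0,0,-0.3],[0,0,0]], delta_rot=[[0,0.1,0],[0,0,0],[0,0,0],[0,0,0]], fingers=[-1,-1,-1,-1])

```text
t: 16.03
eef_pos: [580.3, 96.9, 57.6]
tool_rot: [-1.083, 1.284, 1.084]
wrist_force: [0.3, -0.5, -1.5]
gripper_width: 75.7
```

```bash
python3 r.py 57
```

```text
t16.03 p [580.3  96.9  57.6] X [ 0.     0.001 -1.   ] Z [0.169 0.986 0.001] yawZ80.3 F [ 0.3 -0.5 -1.5] w75.7 q [ 0.03  0.33  1.76  0.    1.05 -1.37]
shift cm [ 0.07 -0.   -0.06] turn [-0.03  0.    0.04]
```

Now the gentle press home.

Request:
arm_command(travel=[[0,0,-0.15],[0,0,-0.15],[0,0,-0.15],[0,0,-0.15]], delta_rot=[[0,0,0],[0,0,0],[0,0,0],[0,0,0]], fingers=[-1,-1,-1,-1])

```text
t: 16.37
eef_pos: [580.5, 96.9, 57.2]
tool_rot: [-1.083, 1.286, 1.086]
wrist_force: [-5.3, -0.1, 9.7]
gripper_width: 75.8
```

```bash
python3 r.py 57
```

```text
t16.37 p [580.5  96.9  57.2] X [-0.002  0.    -1.   ] Z [ 0.168  0.986 -0.   ] yawZ80.3 F [-5.3 -0.1  9.7] w75.8 q [ 0.03  0.33  1.76  0.    1.05 -1.37]
shift cm [ 0.05 -0.   -0.02] turn [-0.02 -0.11 -0.01]
```

Request:
arm_command(travel=[[0,0,0],[0,0,0],[0,0,0],[0,0,0],[0,0,1],[0,0,2],[0,0,3],[0,0,4],[0,0,4]], delta_rot=[[0,0,0],[0,0,0],[0,0,0],[0,0,0],[0,0,0],[0,0,0],[0,0,0],[0,0,0],[0,0,0]], fingers=[1,1,1,1,1,1,1,1,1])

```text
t: 17.12
eef_pos: [573.0, 96.5, 193.1]
tool_rot: [-1.075, 1.301, 1.098]
wrist_force: [0.5, 0.3, 0.5]
gripper_width: 87.1
```

Request:
arm_command(travel=[[-3,-3,2],[-3,-3,2],[-3,-3,2],[-3,-3,2],[-2,-3,1]], delta_rot=[[0,0,0],[0,0,0],[0,0,0],[0,0,0],[0,0,0]], fingers=[1,1,1,1,1])

```text
t: 17.53
eef_pos: [449.9, -37.8, 288.0]
tool_rot: [-1.091, 1.282, 1.091]
wrist_force: [1.0, -1.5, 0.8]
gripper_width: 87.0
```

```bash
python3 - <<'E'
from h import *
st()
a=np.radians(-9.67); e=np.array([np.cos(a),np.sin(a),0]);f=np.array([-e[1],e[0],0]); h=np.array([591.9,95.,0])
d=cap('top'); P=full(d); cv2.imwrite('pics/top12.png',cv2.resize(d['img'][120:260,180:330],None,fx=4,fy=4,interpolation=2))
S=P[150:240,255:310].reshape(-1,3); X=(S-h)@e;Y=(S-h)@f;Z=S[:,2]
m=(abs(X)<20)&(abs(Y)<30); print('head z',np.median(Z[m]),np.polyfit(X[m],Z[m],1),m.sum())
m=(X>-130)&(X<-35)&(abs(Y)<8); print('handle z',np.median(Z[m]),np.polyfit(X[m],Z[m],1),m.sum())
m=(X<20)&(X>-120)&(Y>25)&(Y<38)&(Z<40); print('tray z',np.median(Z[m]))
E
```

```text
t17.53 p [449.9 -37.8 288. ] X [-0.001 -0.    -1.   ] Z [ 0.159  0.987 -0.001] yawZ80.9 F [ 1.  -1.5  0.8] w87.0 q [-0.26 -0.24  1.89 -0.    1.49 -1.67]
head z 57.62926176881433 [-1.26197114e-02  5.73292831e+01] 282
handle z 48.354511263713675 [-2.72758057e-03  4.82651137e+01] 177
tray z 29.210649918710942
```

View pics/top12.png

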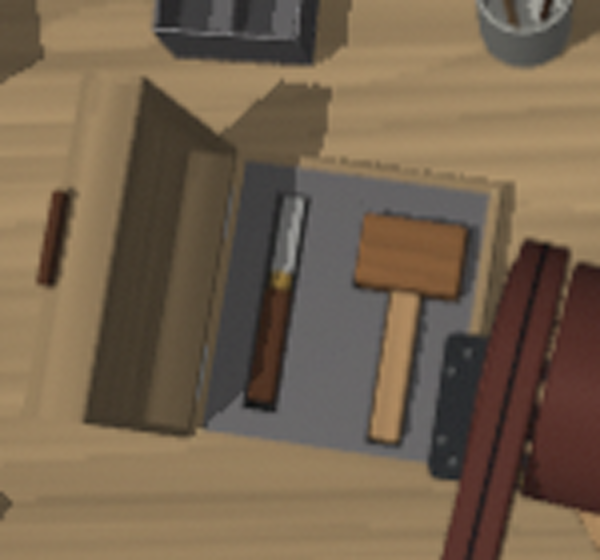

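The mallet is home: head top 57.6 mm (expected 58), handle top 48.4 mm (expected 49), level, at crop (410,255). Next is the lid. I'll go over it to its outer side with the fingers closed.

Request:
arm_command(travel=[[0.5,1,3],[0.8,2,3],[1.2,3.1,0.5],[1.2,3.1,0],[1.2,3.1,0],[1.2,3.1,0],[1.2,3.1,0],[1.2,3.1,0],[1.2,3.1,0],[1.2,3.1,0],[1.2,3.1,0],[1.2,3.1,0]], delta_rot=[[0,0,-4],[0,0,-7],[0,0,-7],[0,0,-7],[0,0,-7],[0,0,-7],[0,0,-7],[0,0,-7],[0,0,-7],[0,0,-7],[0,0,-7],[0,0,-7]], fingers=[-1,-1,-1,-1,-1,-1,-1,-1,-1,-1,-1,-1])

```text
t: 18.58
eef_pos: [579.0, 298.3, 371.0]
tool_rot: [0.009, 1.565, -0.027]
wrist_force: [0.6, -0.0, 0.3]
gripper_width: 14.9
```

```bash
cat > l.py <<'E'
from h import *
import sys
F,z=float(sys.argv[1]),float(sys.argv[2])
a=np.radians(-9.67); e=np.array([np.cos(a),np.sin(a),0]);f=np.array([-e[1],e[0],0]); hp=np.array([570.5,242.7,0])
err(hp+F*f+[0,0,z],[0,0,-1],e)
D=arm.get_state()['eef_pos']-hp; print('rel e,f',D@e,D@f)
E
python3 l.py 95 330
```

```text
t18.58 p [579.  298.3 371. ] X [ 0.006 -0.012 -1.   ] Z [ 1.    -0.022  0.006] yawZ-1.3 F [ 0.6 -0.   0.3] w14.9 q [ 0.36  0.24  1.27 -0.01  1.64  0.38]
shift cm [ 0.75  3.81 -4.1 ] turn [ 0.68  0.28 -8.38]
rel e,f -0.9924348813383952 56.18602904642597
```

Request:
arm_command(travel=[[0.4,2,0],[0.4,2,0],[0,0,-3],[0,0,-1],[0,0,0]], delta_rot=[[0.7,0.3,-4.2],[0,0,-4.2],[0,0,0],[0,0,0],[0,0,0]], fingers=[-1,-1,-1,-1,-1])

```text
t: 19.0
eef_pos: [587.4, 348.7, 331.3]
tool_rot: [0.142, 1.565, -0.135]
wrist_force: [-0.3, -0.0, 0.3]
gripper_width: 0.5
```

```bash
python3 l.py 95 222
```

```text
t19.00 p [587.4 348.7 331.3] X [ 0.002  0.004 -1.   ] Z [ 0.984 -0.175  0.001] yawZ-10.1 F [-0.3 -0.   0.3] w0.5 q [0.42 0.32 1.24 0.   1.58 0.6 ]
shift cm [ -0.1   -1.24 -10.93] turn [-0.24  0.11  0.43]
rel e,f -1.112334397999844 107.36365164220297
```

Request:
arm_command(travel=[[0,0,-2.5],[0,0,-3],[0,0,-3],[0,0,-2],[0,0,0]], delta_rot=[[0,0,0.4],[0,0,0],[0,0,0],[0,0,0],[0,0,0]], fingers=[-1,-1,-1,-1,-1])

```text
t: 19.42
eef_pos: [588.2, 346.1, 230.6]
tool_rot: [0.138, 1.559, -0.127]
wrist_force: [-0.6, 0.2, -0.8]
gripper_width: 0.6
```

```bash
python3 l.py 75 222; python3 -c "
from h import *
d=cap('side');cv2.imwrite('pics/side13.png',cv2.resize(d['img'][120:300,300:480],None,fx=3.3,fy=3.3,interpolation=2))"
```

```text
t19.42 p [588.2 346.1 230.6] X [ 0.009  0.006 -1.   ] Z [ 0.986 -0.168  0.007] yawZ-9.7 F [-0.6  0.2 -0.8] w0.6 q [0.42 0.35 1.38 0.   1.4  0.58]
shift cm [-0.51 -2.95 -0.86] turn [-0.36  0.49  0.03]
rel e,f 0.10539185835752475 104.95597546203089
```

View pics/side13.png

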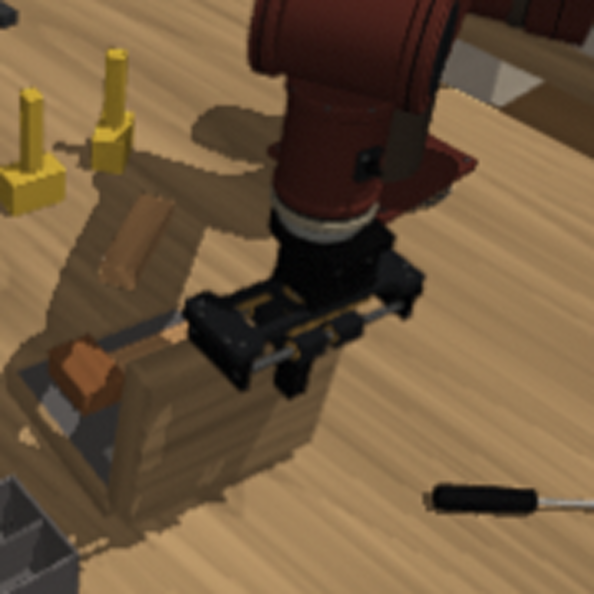

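Request:
arm_command(travel=[[-0.3,-1,-0.5],[-0.2,-1,-0.3],[-0.2,-1,0],[-0.1,-0.5,0],[0,0,0]], delta_rot=[[-0.3,0.4,0],[0,0,0],[0,0,0],[0,0,0],[0,0,0]], fingers=[-1,-1,-1,-1,-1])

```text
t: 19.88
eef_pos: [583.3, 308.2, 233.9]
tool_rot: [0.139, 1.554, -0.128]
wrist_force: [-0.2, 1.6, -1.3]
gripper_width: 0.6
```

```bash
python3 l.py 50 222
```

```text
t19.88 p [583.3 308.2 233.9] X [ 0.013  0.006 -1.   ] Z [ 0.986 -0.169  0.012] yawZ-9.7 F [-0.2  1.6 -1.3] w0.6 q [0.37 0.29 1.45 0.   1.38 0.54]
shift cm [-0.44 -1.62 -1.19] turn [-0.35  0.75  0.07]
rel e,f 1.6272302836341652 66.71023931029603
```

Request:
arm_command(travel=[[0,0,-0.8],[-0.2,-0.6,-0.5],[-0.2,-0.7,-0.2],[-0.2,-0.7,-0.2]], delta_rot=[[-0.3,0.7,0],[0,0,0],[0,0,0],[0,0,0]], fingers=[-1,-1,-1,-1])

```text
t: 20.22
eef_pos: [579.6, 288.8, 220.5]
tool_rot: [0.138, 1.559, -0.128]
wrist_force: [0.9, 2.2, 2.3]
gripper_width: 0.9
```

```bash
python3 l.py 19 226
```

```text
t20.22 p [579.6 288.8 220.5] X [ 0.009  0.005 -1.   ] Z [ 0.986 -0.169  0.008] yawZ-9.7 F [0.9 2.2 2.3] w0.9 q [0.34 0.28 1.49 0.   1.36 0.51]
shift cm [-0.59 -2.73  0.55] turn [-0.31  0.49  0.04]
rel e,f 1.1979747682490864 46.94104411490729
```

Request:
arm_command(travel=[[-0.2,-1,0.1],[-0.2,-1,0.1],[-0.2,-1,0.1],[-0.2,-1,0],[-0.2,-1,0],[-0.2,-1,-0.1]], delta_rot=[[-0.3,0.4,0],[0,0,0],[0,0,0],[0,0,0],[0,0,0],[0,0,0]], fingers=[-1,-1,-1,-1,-1,-1])

```text
t: 20.72
eef_pos: [565.9, 222.7, 221.7]
tool_rot: [0.132, 1.566, -0.133]
wrist_force: [-0.1, 1.6, -0.1]
gripper_width: 0.4
```

```bash
python3 l.py -51 216;  python3 -c "
from h import *
d=cap('side');cv2.imwrite('pics/side14.png',cv2.resize(d['img'][120:300,270:450],None,fx=3.3,fy=3.3,interpolation=2))"
```

```text
t20.72 p [565.9 222.7 221.7] X [ 0.001 -0.001 -1.   ] Z [ 0.986 -0.168  0.001] yawZ-9.7 F [-0.1  1.6 -0.1] w0.4 q [ 0.25  0.19  1.59 -0.    1.36  0.41]
shift cm [-0.4  -3.03 -0.57] turn [ 0.04  0.03 -0.01]
rel e,f -1.1360659196421574 -20.490317092777687
```

View pics/side14.png

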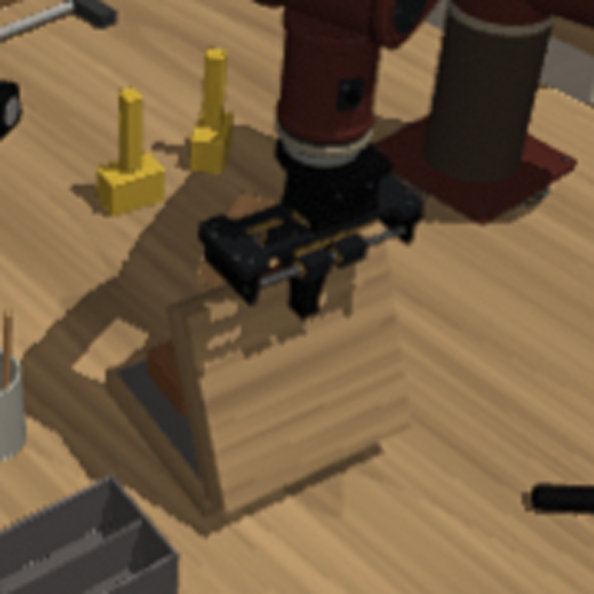

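Request:
arm_command(travel=[[-0.2,-1,-0.2],[-0.2,-1,-0.2],[-0.2,-1,-0.2],[-0.2,-1,-0.5],[-0.2,-1,-0.5],[-0.2,-1,-0.5],[0,0,0]], delta_rot=[[0,0,0],[0,0,0],[0,0,0],[0,0,0],[0,0,0],[0,0,0],[0,0,0]], fingers=[-1,-1,-1,-1,-1,-1,-1])

```text
t: 21.35
eef_pos: [551.0, 152.8, 197.5]
tool_rot: [0.131, 1.569, -0.137]
wrist_force: [-0.3, 0.5, 0.2]
gripper_width: 0.9
```

```bash
python3 l.py -112.4 179
```

```text
t21.35 p [551.  152.8 197.5] X [-0.003 -0.004 -1.   ] Z [ 0.985 -0.17  -0.002] yawZ-9.8 F [-0.3  0.5  0.2] w0.9 q [ 0.13  0.13  1.71 -0.    1.3   0.31]
shift cm [ 0.06 -2.09 -1.85] turn [ 0.21 -0.15  0.11]
rel e,f -4.083188857053556 -91.91274196650178
```

Request:
arm_command(travel=[[0,-1,-0.9],[0,-1,-0.9],[-0.1,-0.8,-0.9],[-0.1,-0.8,-0.9],[-0.1,-0.8,-0.9],[0,0,0]], delta_rot=[[0.2,0,0],[0,0,0],[0,0,0],[0,0,0],[0,0,0],[0,0,0]], fingers=[-1,-1,-1,-1,-1,-1])

```text
t: 21.85
eef_pos: [546.2, 103.4, 146.6]
tool_rot: [0.134, 1.572, -0.135]
wrist_force: [-1.0, 0.3, 0.4]
gripper_width: 0.4
```

```bash
python3 l.py -154 121;  python3 -c "
from h import *
d=cap('side');cv2.imwrite('pics/side15.png',cv2.resize(d['img'][120:300,270:450],None,fx=3.3,fy=3.3,interpolation=2))"
```

```text
t21.85 p [546.2 103.4 146.6] X [-0.006 -0.    -1.   ] Z [ 0.985 -0.17  -0.005] yawZ-9.8 F [-1.   0.3  0.4] w0.4 q [ 0.05  0.15  1.79 -0.    1.21  0.22]
shift cm [-0.16 -1.25 -2.56] turn [ 0.03 -0.32  0.13]
rel e,f -0.512665362968491 -141.43069998863376
```

View pics/side15.png

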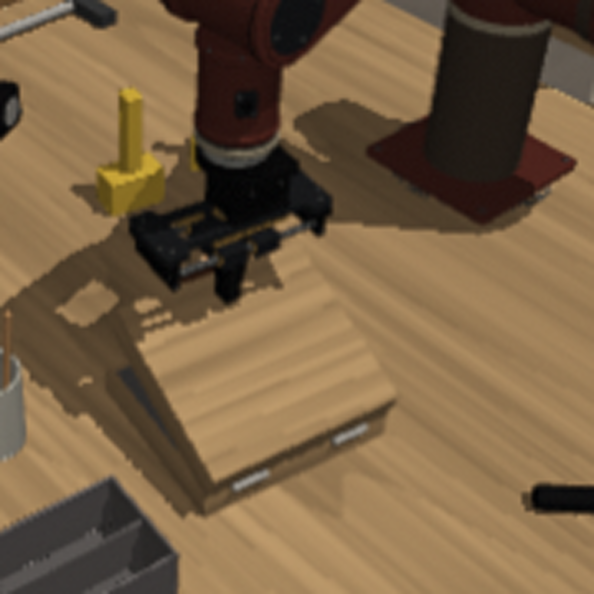

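Request:
arm_command(travel=[[0,-0.3,-0.8],[0,-0.3,-0.8],[0,-0.3,-0.8],[0,-0.3,-0.6],[0,-0.2,-0.6],[0,0,0]], delta_rot=[[0,-0.3,0],[0,0,0],[0,0,0],[0,0,0],[0,0,0],[0,0,0]], fingers=[-1,-1,-1,-1,-1,-1])

```text
t: 22.4
eef_pos: [547.3, 89.3, 108.4]
tool_rot: [0.134, 1.564, -0.133]
wrist_force: [-0.4, 0.4, -1.0]
gripper_width: 0.2
```

```bash
python3 l.py -160 87
```

```text
t22.40 p [547.3  89.3 108.4] X [ 0.003  0.    -1.   ] Z [ 0.986 -0.169  0.003] yawZ-9.7 F [-0.4  0.4 -1. ] w0.2 q [ 0.02  0.18  1.83 -0.    1.13  0.19]
shift cm [-0.37 -0.43 -2.14] turn [-0.    0.15  0.07]
rel e,f 2.900946241452879 -155.15170826748718
```

Request:
arm_command(travel=[[-0.1,-0.1,-0.4],[0,-0.1,-0.4],[0,0,-0.4],[0,0,-0.3],[0,0,0]], delta_rot=[[0,0,0],[0,0,0],[0,0,0],[0,0,0],[0,0,0]], fingers=[-1,-1,-1,-1,-1])

```text
t: 22.82
eef_pos: [546.7, 87.2, 92.1]
tool_rot: [0.133, 1.563, -0.133]
wrist_force: [-1.0, 0.3, 1.0]
gripper_width: 0.3
```

```bash
python3 l.py -160 87;  python3 -c "
from h import *
d=cap('side');cv2.imwrite('pics/side16.png',cv2.resize(d['img'][120:300,270:450],None,fx=3.3,fy=3.3,interpolation=2))"
```

```text
t22.82 p [546.7  87.2  92.1] X [ 0.003  0.    -1.   ] Z [ 0.986 -0.169  0.003] yawZ-9.7 F [-1.   0.3  1. ] w0.3 q [ 0.02  0.2   1.84 -0.    1.09  0.19]
shift cm [-0.3  -0.22 -0.51] turn [-0.    0.2   0.06]
rel e,f 2.617968311304629 -157.28714071791242
```

View pics/side16.png

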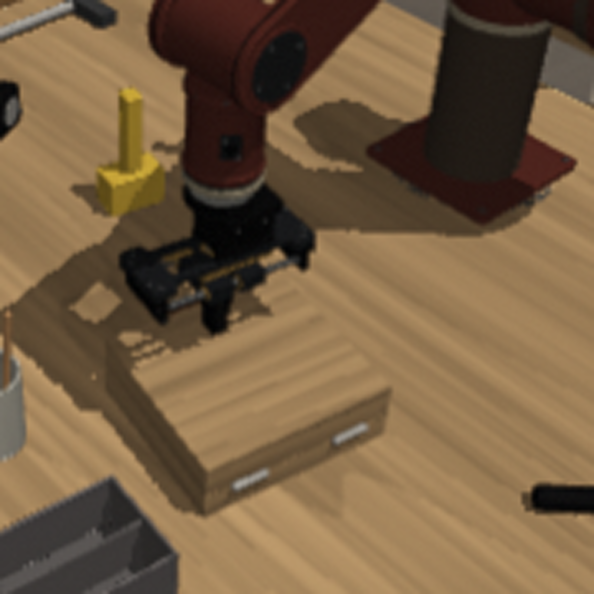

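Nearly shut. I'll do the last millimetres slowly, feeling for the stop.

Request:
arm_command(travel=[[0,0,-0.2],[0,0,-0.2],[0,0,-0.2],[0,0,-0.2],[0,0,-0.2]], delta_rot=[[0,0,0],[0,0,0],[0,0,0],[0,0,0],[0,0,0]], fingers=[-1,-1,-1,-1,-1])

```text
t: 23.28
eef_pos: [547.5, 87.4, 87.2]
tool_rot: [0.132, 1.563, -0.133]
wrist_force: [-10.0, -1.5, 17.2]
gripper_width: 0.4
```

```bash
python3 l.py -160 87
```

```text
t23.28 p [547.5  87.4  87.2] X [ 0.004 -0.001 -1.   ] Z [ 0.986 -0.168  0.004] yawZ-9.7 F [-10.   -1.5  17.2] w0.4 q [ 0.02  0.21  1.84 -0.    1.08  0.19]
shift cm [-0.39 -0.24 -0.02] turn [0.03 0.21 0.  ]
rel e,f 3.449283855718927 -156.93646489252473
```

The stop was met at 17 N with the tip at 70 mm, so the lid is shut. I'll retreat and check.

Request:
arm_command(travel=[[0,0,0.5],[0,0,2],[0,0,4],[-1,-2,4],[-2,-3,3],[-2,-4,2],[-2,-4,2],[0,-4,0],[0,-4,0],[0,0,0]], delta_rot=[[0,0,0],[0,0,0],[0,0,0],[0,0,0],[0,0,0],[0,0,0],[0,0,0],[0,0,0],[0,0,0],[0,0,0]], fingers=[-1,-1,-1,-1,-1,-1,-1,-1,-1,-1])

```text
t: 24.12
eef_pos: [481.4, -111.8, 261.0]
tool_rot: [0.122, 1.556, -0.13]
wrist_force: [-1.3, -0.7, 0.0]
gripper_width: 0.9
```

```bash
python3 - <<'E'
from h import *
st()
a=np.radians(-9.67); e=np.array([np.cos(a),np.sin(a),0]);f=np.array([-e[1],e[0],0]); hp=np.array([570.5,242.7,0])
for n in('top','side'):
    d=cap(n); P=full(d); cv2.imwrite(f'pics/{n}17.png',d['img'])
    S=P.reshape(-1,3); X=(S-hp)@e;Y=(S-hp)@f;Z=S[:,2]
    m=(abs(X)<100)&(Y<-10)&(Y>-190)&(Z>40)&(Z<110); p=np.polyfit(Y[m],Z[m],1)
    r=abs(np.polyval(p,Y)-Z)<5; m&=r; p=np.polyfit(Y[m],Z[m],1); print(n,m.sum(),'lid z',np.median(Z[m]),'slope rad',p[0],'z at free',np.polyval(p,-195),'at hinge',p[1])
E
```

```text
t24.12 p [ 481.4 -111.8  261. ] X [ 0.01  -0.006 -1.   ] Z [ 0.987 -0.16   0.011] yawZ-9.2 F [-1.3 -0.7  0. ] w0.9 q [-0.39 -0.12  1.84 -0.    1.41 -0.23]
top 4277 lid z 69.55970456907676 slope rad -0.0005042202282397526 z at free 69.59483753468862 at hinge 69.49651459018187
side 2202 lid z 69.49606403892608 slope rad 0.0006482852540304001 z at free 69.4292816990694 at hinge 69.55569732360533
```

View pics/top17.png

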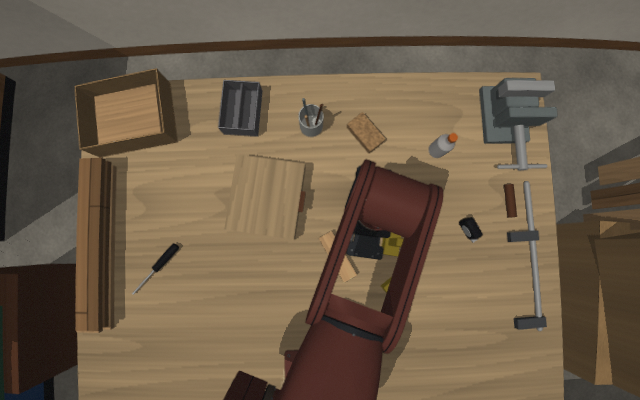

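View pics/side17.png

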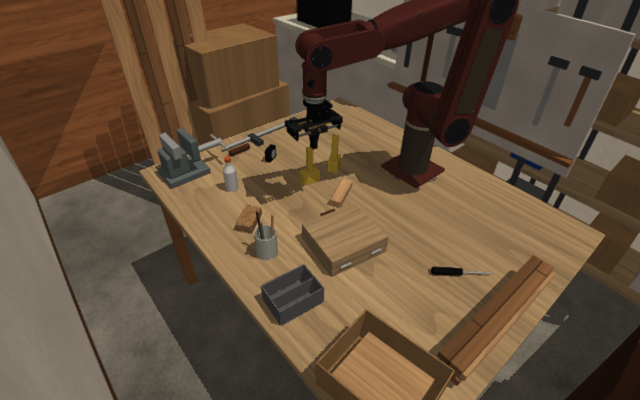

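Both views show the lid flat and shut, at top pixel (265,197) and side pixel (345,237), with its top at 69.5 mm. The bystanders are where they were and the arm is clear.

```bash
python3 -c "
from h import *
print(arm.close_job()); st()"
```

```text
the job is handed in; nothing more can be done
None
the job is handed in; nothing more can be done
```

The mallet is put away and the case is shut, and I handed the job in at about 24 s of the 72 s allowed. I picked the brown mallet up by its handle and laid it flat on the bare bench. I then took it again by the head from above and turned it about 104° to match the T. It went home with about 10 N, and I swung the lid down from its outer side.

**Last checks:**
- **On the bench:** after I let go, the mallet lay flat with its head top at 43.5 mm (44 expected).
- **In the tray:** the head top was at 57.6 mm (58 expected) and the handle top at 48.4 mm (49 expected), both level. The chisel was still in its slot when I last saw it, before the lid closed.
- **Lid:** both cameras put the top at 69.5 mm (70 expected) with a slope under 0.001 rad. I closed the last 5 mm in 2 mm steps, and the force at the stop read 17 N.
- **Bystanders:** by eye they stand where they started. In the last top view the arm covered part of the offcut and the yellow mallets, but the side view shows them in place.

**What disagreed or went off plan:**
- The top view could not give the handle's end before the fit because the wrist hid it. I used the head's face in the side view instead, and the mallet went in without touching the sides.
- The second grasp sat 6 mm higher on the head than planned and about 4 mm off along the jaws. The fit was not affected.

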